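Transfer packed test optics to the measuring rack in reverse order

TASK

Move all four optics, packed shoulder to shoulder in the flat carrier, into the four wells of the measuring rack in reverse order: the one that stood nearest the carrier's black knob goes in the well farthest from the rack's black knob, the next one in the next well, and so on, so that the one that stood farthest from the carrier's knob ends up beside the rack's knob. They are glass: set each one down upright and flat on the floor of its well, neither dropping nor toppling any, and let go.

Things in the scene. Friction and masses are not known exactly. Their poses are not given: they have to be found in the camera images.
- objective: black stepped objective barrel with a steel band: foot 48 mm diameter and 18 mm high, above it a narrower barrel 34 mm in diameter up to 58 mm; 0.16 kg. Origin: centre of its underside; z up along its axis.
- lens: lens in an aluminium cell: cylinder 48 mm in diameter, 34 mm high, with a greenish glass dome (40 mm across) on top up to 43 mm; 0.15 kg. Origin: centre of its underside; z up.
- cube: dark metal beam-splitter prism cube, 46 mm each way, with a glass window and a white diagonal line on top; stands square in the row at the start (within 0.02 rad); 0.19 kg. Origin: centre of its underside; x and y square to its sides, z up.
- ring: steel ring (lens spacer), 48 mm outer diameter, hole 30 mm, 32 mm high, lying flat; 0.13 kg. Origin: centre of its underside; z up along its axis.
- plate1: fixed grey slot plate across the carrier, 88 (x) x 48.5 (y) x 6 mm, on which the stepped objective stands at the start (it marks that place afterwards too); its ends with steel screw heads show in front of and behind the optic. Origin: centre of its underside, 6 mm over the table (top: 12 mm). Axes parallel to the carrier's.
- plate2: fixed grey slot plate across the carrier, 88 (x) x 48.5 (y) x 6 mm, on which the domed lens stands at the start (it marks that place afterwards too); its ends with steel screw heads show in front of and behind the optic. Origin: centre of its underside, 6 mm over the table (top: 12 mm). Axes parallel to the carrier's.
- plate3: fixed grey slot plate across the carrier, 88 (x) x 48.5 (y) x 6 mm, on which the prism cube stands at the start (it marks that place afterwards too); its ends with steel screw heads show in front of and behind the optic. Origin: centre of its underside, 6 mm over the table (top: 12 mm). Axes parallel to the carrier's.
- plate4: fixed grey slot plate across the carrier, 88 (x) x 48.5 (y) x 6 mm, on which the steel ring stands at the start (it marks that place afterwards too); its ends with steel screw heads show in front of and behind the optic. Origin: centre of its underside, 6 mm over the table (top: 12 mm). Axes parallel to the carrier's.
- carrier: fixed aluminium plate, 100 (x) x 250 (y) x 6 mm, with four slot plates along its y at +75, +25, -25, -75 mm; any optic may be in any slot, about 2 mm apart; clear in front and behind (x). End stops 28 mm high at y +-105 mm; black knob (22 mm wide, top 38 mm up) at y +124 mm. Origin: centre of the row, on the table; z up.
- rack: fixed aluminium rack, 78 mm deep (x): four wells along its y at x 0, y -96, -32, +32, +96 mm, each 60 x 60 mm inside, floor 10 mm over the table, dark lips all round 4 mm thick and 5 mm above the floor, grey spot in the centre. Black knob (22 mm wide, top 42 mm up) at y +143 mm. Origin: centre of the row, on the table; z up. Rack and carrier: one left, one right, turned 0.3 rad at most.
Mind the look-alikes: they are no part of the job. What is shaped like the lens but blue is not meant. What is shaped like the ring but red is not meant.

How it is judged (in metres and radians):
At the end, for the whole second after the job is handed in: Each optic stands in the well that mirrors its starting slot (carrier y +75, +25, -25, -75 mm: rack y -96, -32, +32, +96 mm), within 12 mm of the well centre along the rack x and y, underside within 3.5 mm of the floor height, tilt under 0.08 rad, at rest and let go (((y of plate1 in the frame of carrier between 0.055 and 0.095 m and y of objective in the frame of rack between -0.108 and -0.084 m) or (y of plate1 in the frame of carrier between 0.005 and 0.045 m and y of objective in the frame of rack between -0.044 and -0.02 m) or (y of plate1 in the frame of carrier between -0.045 and -0.005 m and y of objective in the frame of rack between 0.02 and 0.044 m) or (y of plate1 in the frame of carrier between -0.095 and -0.055 m and y of objective in the frame of rack between 0.084 and 0.108 m)) and x of objective in the frame of rack between -0.012 and 0.012 m and z of objective in the frame of rack between 0.0065 and 0.0135 m and angle between each of objective, lens, cube, ring's own z axis and vertical below 0.08 rad and linear speed of each of objective, lens, cube, ring below 0.02 m/s and angular speed of each of objective, lens, cube, ring below 0.2 rad/s and contact force between each of objective, lens, cube, ring and the fingers below 0.05 N and ((y of plate2 in the frame of carrier between 0.055 and 0.095 m and y of lens in the frame of rack between -0.108 and -0.084 m) or (y of plate2 in the frame of carrier between 0.005 and 0.045 m and y of lens in the frame of rack between -0.044 and -0.02 m) or (y of plate2 in the frame of carrier between -0.045 and -0.005 m and y of lens in the frame of rack between 0.02 and 0.044 m) or (y of plate2 in the frame of carrier between -0.095 and -0.055 m and y of lens in the frame of rack between 0.084 and 0.108 m)) and x of lens in the frame of rack between -0.012 and 0.012 m and z of lens in the frame of rack between 0.0065 and 0.0135 m and ((y of plate3 in the frame of carrier between 0.055 and 0.095 m and y of cube in the frame of rack between -0.108 and -0.084 m) or (y of plate3 in the frame of carrier between 0.005 and 0.045 m and y of cube in the frame of rack between -0.044 and -0.02 m) or (y of plate3 in the frame of carrier between -0.045 and -0.005 m and y of cube in the frame of rack between 0.02 and 0.044 m) or (y of plate3 in the frame of carrier between -0.095 and -0.055 m and y of cube in the frame of rack between 0.084 and 0.108 m)) and x of cube in the frame of rack between -0.012 and 0.012 m and z of cube in the frame of rack between 0.0065 and 0.0135 m and ((y of plate4 in the frame of carrier between 0.055 and 0.095 m and y of ring in the frame of rack between -0.108 and -0.084 m) or (y of plate4 in the frame of carrier between 0.005 and 0.045 m and y of ring in the frame of rack between -0.044 and -0.02 m) or (y of plate4 in the frame of carrier between -0.045 and -0.005 m and y of ring in the frame of rack between 0.02 and 0.044 m) or (y of plate4 in the frame of carrier between -0.095 and -0.055 m and y of ring in the frame of rack between 0.084 and 0.108 m)) and x of ring in the frame of rack between -0.012 and 0.012 m and z of ring in the frame of rack between 0.0065 and 0.0135 m); the robot touches nothing.
It fails at once if an optic is toppled (tilted over 0.6 rad) (angle between any of objective, lens, cube, ring's own z axis and vertical above 0.6 rad).
It fails at once if an optic is dropped into the rack (faster than 0.7 m/s, a fall of 25 mm, when within 20 mm of the floor of the wells) ((linear speed of objective above 0.7 m/s and z of objective in the frame of rack below 0.03 m and x of objective in the frame of rack between -0.04 and 0.04 m and y of objective in the frame of rack between -0.14 and 0.14 m) or (linear speed of lens above 0.7 m/s and z of lens in the frame of rack below 0.03 m and x of lens in the frame of rack between -0.04 and 0.04 m and y of lens in the frame of rack between -0.14 and 0.14 m) or (linear speed of cube above 0.7 m/s and z of cube in the frame of rack below 0.03 m and x of cube in the frame of rack between -0.04 and 0.04 m and y of cube in the frame of rack between -0.14 and 0.14 m) or (linear speed of ring above 0.7 m/s and z of ring in the frame of rack below 0.03 m and x of ring in the frame of rack between -0.04 and 0.04 m and y of ring in the frame of rack between -0.14 and 0.14 m)).
It also fails if it takes over 104 s, if anything falls off the work surface, if the arm or the gripper's body presses on something with over 40 N, if the wrist force passes 120 N, or if a joint passes its speed limit or range.

ROBOT

A 7-joint arm with a two-finger parallel gripper is mounted at the origin on the work surface. World frame = base frame: x ahead of the robot, y to its left, z up, the work surface at z = 0. Lengths are in mm, angles in rad, forces in N, time in s.
With the tool pointing down it reaches from about 425 to 875 mm from the base axis. Payload 9.9 kg.
Tool frame: the origin (TCP) lies between the finger pads; the fingertips stand 17 mm ahead of it and the grasp point (between the pads) lies 2 mm behind it; z points along the fingers, y is the line along which they close (so a half turn about z gives the same grasp; the last joint's range is limited). The gripper opens to 85 mm and grips with 20 to 120 N. Pads are 22 mm wide; open, the fingers measure 114 mm over their backs; the gripper's body (76 mm by 85 mm) begins 54 mm behind the grasp point. The pads swing forward as they close: fully open they stand 13 mm farther back than shut.
Start: joints at [-1.258, 0.576, 0.025, 1.437, -0.015, 1.129, -0.057], TCP at [260.86, 622.561, 248.289] pointing down, gripper open.
Joint ranges: [-2.76, 2.76], [-0.34, 2.15], [-1.52, 1.57], [0.19, 2.46], [-1.09, 4.23], [0.17, 1.99], [-2.82, 2.82]. Speed limits (rad/s): [2.22, 2.22, 3.01, 3.01, 3.14, 3.14, 3.14].

INTERFACE

Orientations are given as a unit quaternion [x, y, z, w].
In Python, from workcell import get_obs, snapshot, camera_params, sign_off gives the robot as it stands.
- The arm moves only by the tool play_rows, never from a script. Its argument "series" is a list that holds one entry, the list of rows, each a list of 7 numbers: the shift along the tool's x, y, z in units of 0.04 m (1.0 is 0.04 m), then the turn, a rotation vector about the tool's x, y, z in units of 0.12 rad (1.0 is 0.12 rad), then the gripper's target within -1 to 1 (fully open at 1, half-way at 0, shut at -1). A call has exactly 8 rows; each row shifts and turns the commanded pose from where the row before left it, along the tool's axes as they then stand; what a row does not reach is not made up. A row lasts 1/12 s, in which the tool goes at most 41.7 mm and 7.16 degrees, less where a joint would pass 70% of its speed; a pose out of reach is approached as far as the arm can. A call with a number of a shift or a turn outside -1 to 1 is refused whole. A call with a gripper value outside its range is refused whole. The fingers move at their own pace and stop on an object; "force" is the grip in N (left out, the last holds). Time passes only in rows, so rows that do not move let the fingers close, or fill a call up. It gives the time, the measured TCP pose, the force, the opening and the grip force at its end, in the units of the state.
- get_obs(): the state, without advancing time (a new reading comes with each control period).
- snapshot(name): name is "scene" or "top"; returns the picture (420x560x3 uint8, red, green, blue); there is no depth.
- camera_params(name): a dict with "camera_matrix" (3x3 intrinsics, pixels), "dist_coeffs" ([k1, k2, p1, p2, k3] as OpenCV has them; the pictures are not rectified), "camera_from_world" (4x4, takes a point from world to camera coordinates). Camera axes: x right, y up, looking along -z (the intrinsics and any distortion apply to the point x, -y, -z); pixel columns grow to the right and rows downward; lengths in mm; the calibration is good to about 2 mm. A picture is of the moment at which its call begins. camera_params takes no time and is no camera call.
- sign_off(): hands the job in; it is judged then, once.
The state is a dict: "time": time; "q": joint angles; "qd": joint speeds; "tau": joint torques, N m; "eef_pos": TCP position; "eef_rot": TCP orientation; "ft_force": force on the tool from outside, world axes, zero at the start; "wrist_torque": the same for the moment, N m; "finger_gap": finger opening in mm; "finger_force": force on a finger pad.
Only numpy, scipy, OpenCV 4.12 (cv2) and the standard library are available. Lean on these libraries where they do the work, as an engineer would, in place of code of your own. Each camera call takes 0.05 s, during which the arm holds its last target. There are 200 camera calls.

## Working session

There is one attempt and no reset: what is moved stays moved. The work goes in short steps, Python scripts to look and compute and a tool call to move; the robot and the scene stay as the last step left them, time stands still between calls to the robot, and variables do not carry over. Pictures are saved under pics/ and viewed, at most 14 in all, crops included, and the job is handed in when it is done.

Besides the shell and the picture viewer there is one more tool, called after "Emit:" by a JSON object that holds its "api" and its "payload". play_rows: Moves the arm, as the interface text tells. Shifts and turns lie within -1 to 1; 1 stands for 0.04 m of shift or 0.12 rad of turn. Its arguments: {"type":"object","properties":{"series":{"type":"array"},"force":{"type":"number"}},"required":["series"]}

```bash
mkdir -p pics; ls; python3 - <<'E'
from workcell import *
import cv2
o=get_obs();print(o)
for n in("scene","top"):
    im=snapshot(n);cv2.imwrite(f"pics/{n}0.png",im[:,:,::-1]);p=camera_params(n);print(n,p)
E
```

```text
pics
{'time': 0.0, 'q': array([-1.25780663,  0.57654658,  0.02487284,  1.43789105, -0.01498899,
        1.1289994 , -0.05652909]), 'qd': array([ 0.00102849, -0.00218459, -0.00217355,  0.00143851,  0.00200268,
       -0.00114618, -0.00047461]), 'tau': array([-2.84361216e-03, -7.65755439e+01,  2.24946432e+00, -2.85977340e+01,
        1.52136292e-02,  1.25380847e-02, -2.75604094e-05]), 'eef_pos': array([260.71053603, 622.16813588, 247.43954428]), 'eef_rot': array([ 1.97102795e-01,  9.80382476e-01, -8.22673913e-04, -1.07943254e-04]), 'ft_force': array([0.1809794 , 0.10418883, 0.47307379]), 'wrist_torque': array([0.00942368, 0.00597199, 0.00594943]), 'finger_force': 0.0, 'finger_gap': 85.57288877485021}
scene {'camera_matrix': array([[530.82261436,   0.        , 279.38858012],
       [  0.        , 530.82261436, 211.26299744],
       [  0.        ,   0.        ,   1.        ]]), 'dist_coeffs': array([-0.17421627,  0.        ,  0.        ,  0.        ,  0.        ]), 'camera_from_world': array([[ 7.03390039e-01,  7.10801993e-01, -1.72620306e-03,
        -3.16409875e+02],
       [-5.0102480
[... 162 characters left out ...]
.00000000e+00,  0.00000000e+00,  0.00000000e+00,
         1.00000000e+00]])}
top {'camera_matrix': array([[488.93678786,   0.        , 284.97499038],
       [  0.        , 488.93678786, 215.65162202],
       [  0.        ,   0.        ,   1.        ]]), 'dist_coeffs': array([-0.0915042,  0.       ,  0.       ,  0.       ,  0.       ]), 'camera_from_world': array([[ 1.47888279e-02, -9.99886574e-01, -2.85122667e-03,
        -2.22360280e+01],
       [ 9.96645095e-01,  1.45111982e-02,  8.05479931e-02,
        -4.84795406e+02],
       [-8.04974821e-02, -4.03287149e-03,  9.96746654e-01,
        -1.01109766e+03],
       [ 0.00000000e+00,  0.00000000e+00,  0.00000000e+00,
         1.00000000e+00]])}
```

View pics/top0.png

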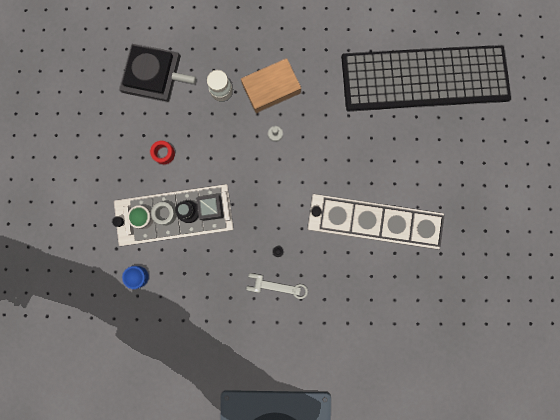

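View pics/scene0.png

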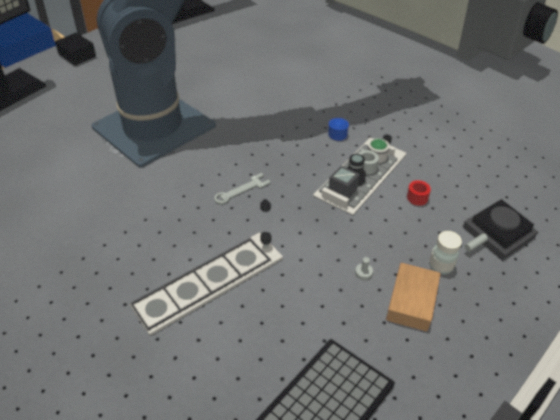

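The top view shows the carrier around (174,214) with its knob at (118,221). From the knob the order is lens, ring, objective, cube. The rack is around (376,221) with its knob at (316,211), so both knobs point to +y. I'll measure these more closely.

```bash
cat > h.py <<'E'
import numpy as np, cv2
from workcell import *
def ray(n,uv,z):
    """pixels -> world points on plane z"""
    p=camera_params(n);T=p["camera_from_world"];R,t=T[:3,:3],T[:3,3]
    x=cv2.undistortPoints(np.float64(uv).reshape(-1,1,2),p["camera_matrix"],p["dist_coeffs"])[:,0]
    d=np.c_[x[:,0],-x[:,1],-np.ones(len(x))]@R; c=-R.T@t
    return c+d*((z-c[2])/d[:,2])[:,None]
def proj(n,P):
    p=camera_params(n);T=p["camera_from_world"]
    q=np.atleast_2d(P)@T[:3,:3].T+T[:3,3]; q=q*[1,-1,-1]
    return cv2.projectPoints(q,np.zeros(3),np.zeros(3),p["camera_matrix"],p["dist_coeffs"])[0][:,0]
E
python3 - <<'E'
from h import *
for n,(u,v,w,h) in {"top":(300,185,150,75),"scene":(125,225,170,110)}.items():
    im=cv2.imread(f"pics/{n}0.png");g=cv2.cvtColor(im,cv2.COLOR_BGR2GRAY)
    m=(g>185).astype(np.uint8)
    m[:v]=0;m[v+h:]=0;m[:,:u]=0;m[:,u+w:]=0
    cs,hi=cv2.findContours(m,cv2.RETR_CCOMP,cv2.CHAIN_APPROX_NONE)
    P=[]
    for c,x in zip(cs,hi[0]):
        a=cv2.contourArea(c)
        if x[3]>=0 and 150<a<800:
            e=cv2.fitEllipse(c);P.append(e[0]);print(n,a,np.round(e,1) if 0 else e)
    if P:
        W=ray(n,P,10);print(W[np.argsort(-W[:,1])].round(1))
a=cv2.imread("pics/top0.png")[175:255,100:245];b=cv2.imread("pics/scene0.png")[120:220,305:420]
a=cv2.resize(a,None,fx=4,fy=4,interpolation=cv2.INTER_CUBIC);b=cv2.resize(b,None,fx=5,fy=5,interpolation=cv2.INTER_CUBIC)
cv2.imwrite("pics/ca.png",a);cv2.imwrite("pics/cb.png",b)
E
```

```text
top 300.5 ((425.6280212402344, 228.37693786621094), (19.256271362304688, 20.016740798950195), 152.72666931152344)
top 313.5 ((396.2868957519531, 223.97962951660156), (19.7064208984375, 20.388925552368164), 151.67909240722656)
top 301.0 ((366.87054443359375, 219.60452270507812), (19.45627784729004, 19.879316329956055), 106.19416809082031)
top 306.5 ((337.0940856933594, 215.2172088623047), (19.825647354125977, 19.854719161987305), 175.68682861328125)
[[ 488.4 -126.    10. ]
 [ 479.9 -189.7   10. ]
 [ 471.5 -252.8   10. ]
 [ 462.9 -316.1   10. ]]
scene 382.0 ((155.80654907226562, 307.7330017089844), (19.98780059814453, 24.524662017822266), 70.19183349609375)
scene 369.0 ((187.00543212890625, 290.32916259765625), (19.59463119506836, 24.124876022338867), 75.95262908935547)
scene 347.0 ((216.8160400390625, 273.5935363769531), (18.99147605895996, 23.38445281982422), 82.52845001220703)
scene 319.5 ((245.31735229492188, 257.6564025878906), (18.066768646240234, 22.701147079467773), 86.44223022460938)
[[ 483.9 -124.4   10. ]
 [ 475.4 -187.8   10. ]
 [ 467.1 -251.4   10. ]
 [ 458.6 -315.    10. ]]
```

View pics/ca.png

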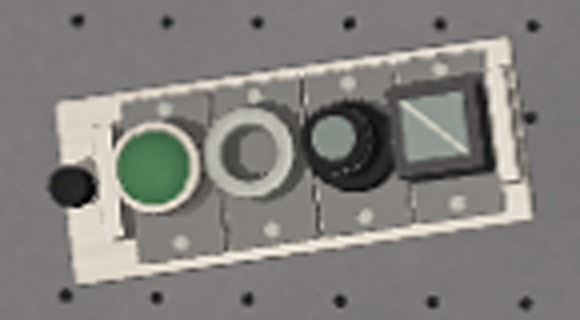

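View pics/cb.png

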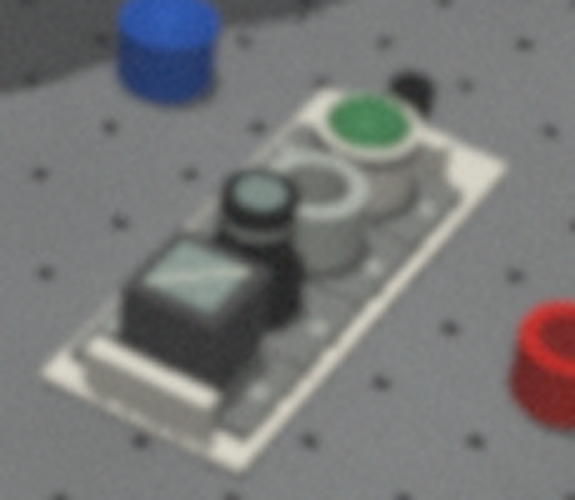

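The carrier crop shows plate screw pairs from (165,108)/(181,243) to (440,70)/(458,203). The lens is next to the knob, followed by ring, objective and cube. In the scene crop only the screws on the +x side are visible.

```bash
python3 - <<'E'
from h import *
A=np.array([(165,108),(254,96),(348,83),(440,70)])/4+[99.6,174.6]
B=np.array([(181,243),(271,230),(365,216),(458,203)])/4+[99.6,174.6]
C=np.array([(428,207),(373,266),(318,326),(260,391)])/5+[304.6,119.6]
a,b,c=ray("top",A,13),ray("top",B,13),ray("scene",C,13)
m=(a+b)/2;print("top slots\n",m.round(1));print("half",((a-b)/2).round(1));print("scene-top, front screws\n",(c-a).round(1))
d=m[0]-m[3];print("yaw",np.arctan2(-d[0],d[1]),np.linalg.norm(d))
# optic tops from the top view
for z,p in((55,(154,166)),(44,(250,152)),(70,(333,137)),(58,(434,122))):print(ray("top",np.array(p)/4+[99.6,174.6],z).round(1))
for z,p in((55,(369,121)),(44,(314,185)),(70,(262,192)),(58,(200,272))):print(ray("scene",np.array(p)/5+[304.6,119.6],z).round(1))
E
```

```text
top slots
 [[475.2 288.8  13. ]
 [482.6 240.6  13. ]
 [490.6 190.2  13. ]
 [498.2 140.8  13. ]]
half [[36.1  5.7  0. ]
 [35.8  5.8  0. ]
 [35.5  5.7  0. ]
 [35.5  5.8  0. ]]
scene-top, front screws
 [[-5.5  6.   0. ]
 [-5.1  2.9  0. ]
 [-5.1  4.4  0. ]
 [-4.5  3.8  0. ]]
yaw 0.154244909772577 149.7722807380023
[[476.9 286.4  55. ]]
[[485.7 239.5  44. ]]
[[491.8 190.7  70. ]]
[[501.3 141.7  58. ]]
[[477.2 284.9  55. ]]
[[480.7 242.7  44. ]]
[[486.1 195.6  70. ]]
[[492.8 148.4  58. ]]
```

```bash
cat >> h.py <<'E'
def plan(tx,ty,tz,psi,n):
    """rows (tool units) from the measured pose to the target, eased; tool y at world angle psi"""
    from scipy.spatial.transform import Rotation as Ro
    o=get_obs();R=Ro.from_quat(o["eef_rot"]).as_matrix();p0=o["eef_pos"];a0=np.arctan2(R[1,1],R[0,1])
    print("t",round(o["time"],2),"p",p0.round(1),"psi",a0.round(3),"tilt",R[:2,2].round(4),"gap",round(o["finger_gap"],1),"F",round(o["finger_force"],1),o["ft_force"].round(1))
    s=np.linspace(0,1,n+1);s=0.5*s+0.5*(3*s**2-2*s**3)
    P=p0+np.outer(s,np.array([tx,ty,tz])-p0);A=a0+s*(psi-a0)
    for i in range(n):
        d=P[i+1]-P[i];a=A[i];print([round(float(v),2) for v in(np.dot(d,[-np.sin(a),np.cos(a),0])/40,np.dot(d,[np.cos(a),np.sin(a),0])/40,-d[2]/40)],"rz",round((a-A[i+1])/.12,2))
E
python3 -c "
from h import *
plan(474,289.5,110,.154,16)"
```

```text
t 0.1 p [260.7 622.2 247.5] psi 1.174 tilt [-0.0005 -0.0014] gap 85.6 F 0.0 [-0.5 -0.4 -0.7]
[-0.3, -0.21, 0.13] rz 0.31
[-0.39, -0.25, 0.16] rz 0.4
[-0.48, -0.27, 0.19] rz 0.48
[-0.56, -0.28, 0.22] rz 0.54
[-0.63, -0.26, 0.24] rz 0.59
[-0.69, -0.23, 0.25] rz 0.62
[-0.73, -0.19, 0.26] rz 0.65
[-0.76, -0.13, 0.27] rz 0.66
[-0.77, -0.07, 0.27] rz 0.66
[-0.75, -0.01, 0.26] rz 0.65
[-0.72, 0.05, 0.25] rz 0.62
[-0.68, 0.09, 0.24] rz 0.59
[-0.61, 0.13, 0.22] rz 0.54
[-0.53, 0.15, 0.19] rz 0.48
[-0.44, 0.15, 0.16] rz 0.4
[-0.34, 0.13, 0.13] rz 0.31
```

Emit:
{"api": "play_rows", "payload": {"series": [[[-0.3,-0.21,0.13,0,0,0.31,0.65],[-0.39,-0.25,0.16,0,0,0.4,0.65],[-0.48,-0.27,0.19,0,0,0.48,0.65],[-0.56,-0.28,0.22,0,0,0.54,0.65],[-0.63,-0.26,0.24,0,0,0.59,0.65],[-0.69,-0.23,0.25,0,0,0.62,0.65],[-0.73,-0.19,0.26,0,0,0.65,0.65],[-0.76,-0.13,0.27,0,0,0.66,0.65]]], "force": 40}}

```text
time: 0.77
eef_pos: [367.9, 455.1, 178.9]
eef_rot: [0.44, 0.898, -0.0, -0.0]
ft_force: [0.2, 1.3, 0.7]
finger_gap: 70.2
finger_force: 0.0
```

Emit:
{"api": "play_rows", "payload": {"series": [[[-0.77,-0.07,0.27,0,0,0.66,0.65],[-0.75,-0.01,0.26,0,0,0.65,0.65],[-0.72,0.05,0.25,0,0,0.62,0.65],[-0.68,0.09,0.24,0,0,0.59,0.65],[-0.61,0.13,0.22,0,0,0.54,0.65],[-0.53,0.15,0.19,0,0,0.48,0.65],[-0.44,0.15,0.16,0,0,0.4,0.65],[-0.34,0.13,0.13,0,0,0.31,0.65]]]}}

```text
time: 1.43
eef_pos: [474.8, 288.2, 110.0]
eef_rot: [0.652, 0.758, -0.001, 0.0]
ft_force: [0.5, -0.1, 0.3]
finger_gap: 70.3
finger_force: 0.0
```

```bash
python3 -c "
from h import *
plan(474,289.5,110,.154,1)
for n,(u,v,w,h) in {'top':(60,150,200,130),'scene':(300,60,160,140)}.items():
    im=snapshot(n)[v:v+h,u:u+w,::-1];cv2.imwrite(f'pics/{n}1.png',cv2.resize(im,None,fx=3,fy=3,interpolation=cv2.INTER_CUBIC))
a,b=[cv2.imread(f'pics/{n}1.png') for n in('top','scene')]
H=max(a.shape[0],b.shape[0]);b=cv2.copyMakeBorder(b,0,H-b.shape[0],0,0,0);a=cv2.copyMakeBorder(a,0,H-a.shape[0],0,0,0)
c=cv2.hconcat([a,b]);print(c.shape);cv2.imwrite('pics/c1.png',cv2.resize(c,None,fx=.74,fy=.74))
"
```

```text
t 1.43 p [474.8 288.2 110. ] psi 0.15 tilt [-0.0004 -0.0011] gap 70.3 F 0.0 [ 0.5 -0.1  0.3]
[0.04, -0.02, -0.0] rz -0.03
(420, 1080, 3)
```

View pics/c1.png

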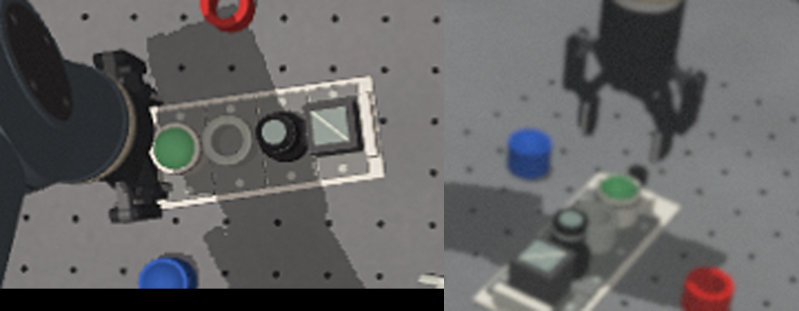

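The gripper hangs above the lens. In the scene half of the image its fingertips are at about (590,130) and (658,157), so I'll compare those with their projected positions.

```bash
python3 -c "
from h import *
for z in (93,97,101):
  print(z,ray('scene',[(365.8,118.6),(396.4,130.7),(381.1,124.6)],z).round(1).tolist())
"
```

```text
93 [[427.4, 295.8, 93.0], [503.2, 308.6, 93.0], [465.6, 302.4, 93.0]]
97 [[430.7, 291.0, 97.0], [506.0, 303.7, 97.0], [468.7, 297.5, 97.0]]
101 [[433.9, 286.2, 101.0], [508.9, 298.8, 101.0], [471.8, 292.6, 101.0]]
```

Emit:
{"api": "play_rows", "payload": {"series": [[[0,0,0.25,0,0,-0.03,0.65],[0,0,0.35,0,0,0,0.65],[0,0,0.4,0,0,0,0.65],[0,0,0.35,0,0,0,0.65],[0,0,0.25,0,0,0,0.65],[0,0,0.15,0,0,0,0.65],[0,0,0.07,0,0,0,0.65],[0,0,0,0,0,0,0.65]]]}}

```text
time: 2.2
eef_pos: [473.9, 290.5, 37.5]
eef_rot: [0.649, 0.761, -0.0, -0.0]
ft_force: [0.3, -0.4, 0.4]
finger_gap: 70.4
finger_force: 0.0
```

Emit:
{"api": "play_rows", "payload": {"series": [[[0,0,0,0,0,0,0.4],[0,0,0,0,0,0,0.3],[0,0,0,0,0,0,0.2],[0,0,0,0,0,0,0.1],[0,0,0,0,0,0,0.0],[0,0,0,0,0,0,-0.1],[0,0,0,0,0,0,-0.2],[0,0,0,0,0,0,-0.3]]]}}

```text
time: 2.87
eef_pos: [475.0, 290.5, 38.9]
eef_rot: [0.649, 0.761, 0.001, 0.0]
ft_force: [0.5, -0.7, 7.2]
finger_gap: 46.8
finger_force: 40.1
```

```bash
python3 -c "
from h import *
plan(475,288.5,130,.154,8)
im=snapshot('scene')[60:200,300:460,::-1];cv2.imwrite('pics/s2.png',cv2.resize(im,None,fx=4,fy=4,interpolation=cv2.INTER_CUBIC))
"
```

```text
t 2.87 p [475.  290.5  38.9] psi 0.157 tilt [0.0019 0.0013] gap 46.8 F 40.1 [ 0.5 -0.7  7.2]
[-0.0, -0.0, -0.19] rz 0.0
[-0.01, -0.0, -0.27] rz 0.0
[-0.01, -0.0, -0.32] rz 0.0
[-0.01, -0.0, -0.35] rz 0.0
[-0.01, -0.0, -0.35] rz 0.0
[-0.01, -0.0, -0.32] rz 0.0
[-0.01, -0.0, -0.27] rz 0.0
[-0.0, -0.0, -0.19] rz 0.0
```

View pics/s2.png

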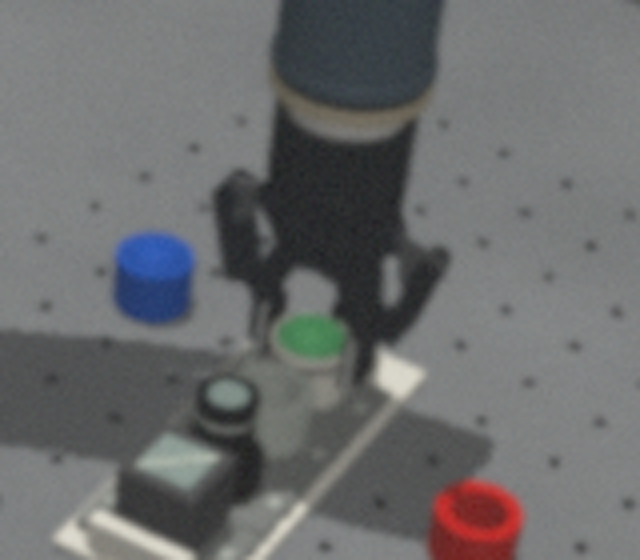

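The lens is between the pads: gap 46.8 mm and force 40 N, with the dome at (312,335). Now lifting.

Emit:
{"api": "play_rows", "payload": {"series": [[[0,0,-0.1,0,0,0,-0.4],[0,0,-0.2,0,0,0,-0.4],[0,0,-0.3,0,0,0,-0.4],[0,0,-0.4,0,0,0,-0.4],[0,0,-0.45,0,0,0,-0.4],[0,0,-0.4,0,0,0,-0.4],[0,0,-0.3,0,0,0,-0.4],[0,0,-0.1,0,0,0,-0.4]]]}}

```text
time: 3.58
eef_pos: [474.7, 290.4, 130.2]
eef_rot: [0.649, 0.761, 0.001, 0.0]
ft_force: [0.9, 0.5, -1.7]
finger_gap: 46.8
finger_force: 41.4
```

```bash
python3 -c "
from h import *
plan(461.8,-315.8,122,-.133,24)
"
```

```text
t 3.58 p [474.7 290.4 130.2] psi 0.158 tilt [0.002  0.0016] gap 46.8 F 41.4 [ 0.9  0.5 -1.7]
[-0.35, -0.06, 0.0] rz 0.06
[-0.42, -0.07, 0.01] rz 0.07
[-0.49, -0.08, 0.01] rz 0.08
[-0.55, -0.08, 0.01] rz 0.09
[-0.6, -0.09, 0.01] rz 0.1
[-0.64, -0.09, 0.01] rz 0.1
[-0.68, -0.08, 0.01] rz 0.11
[-0.72, -0.08, 0.01] rz 0.12
[-0.75, -0.07, 0.01] rz 0.12
[-0.77, -0.06, 0.01] rz 0.12
[-0.78, -0.05, 0.01] rz 0.12
[-0.79, -0.04, 0.01] rz 0.13
[-0.79, -0.03, 0.01] rz 0.13
[-0.78, -0.01, 0.01] rz 0.12
[-0.77, -0.0, 0.01] rz 0.12
[-0.75, 0.01, 0.01] rz 0.12
[-0.72, 0.02, 0.01] rz 0.12
[-0.69, 0.03, 0.01] rz 0.11
[-0.65, 0.03, 0.01] rz 0.1
[-0.6, 0.04, 0.01] rz 0.1
[-0.55, 0.04, 0.01] rz 0.09
[-0.49, 0.04, 0.01] rz 0.08
[-0.42, 0.04, 0.01] rz 0.07
[-0.35, 0.04, 0.0] rz 0.06
```

Emit:
{"api": "play_rows", "payload": {"series": [[[-0.35,-0.06,0,0,0,0.06,-0.4],[-0.42,-0.07,0.01,0,0,0.07,-0.4],[-0.49,-0.08,0.01,0,0,0.08,-0.4],[-0.55,-0.08,0.01,0,0,0.09,-0.4],[-0.6,-0.09,0.01,0,0,0.1,-0.4],[-0.64,-0.09,0.01,0,0,0.1,-0.4],[-0.68,-0.08,0.01,0,0,0.11,-0.4],[-0.72,-0.08,0.01,0,0,0.12,-0.4]]]}}

```text
time: 4.25
eef_pos: [469.0, 107.6, 124.4]
eef_rot: [0.683, 0.731, -0.001, -0.0]
ft_force: [0.4, 0.3, -1.8]
finger_gap: 46.6
finger_force: 41.4
```

Emit:
{"api": "play_rows", "payload": {"series": [[[-0.75,-0.07,0.01,0,0,0.12,-0.4],[-0.77,-0.06,0.01,0,0,0.12,-0.4],[-0.78,-0.05,0.01,0,0,0.12,-0.4],[-0.79,-0.04,0.01,0,0,0.13,-0.4],[-0.79,-0.03,0.01,0,0,0.13,-0.4],[-0.78,-0.01,0.01,0,0,0.12,-0.4],[-0.77,0,0.01,0,0,0.12,-0.4],[-0.75,0.01,0.01,0,0,0.12,-0.4]]]}}

```text
time: 4.92
eef_pos: [462.7, -140.0, 121.2]
eef_rot: [0.725, 0.689, -0.001, -0.001]
ft_force: [0.4, 0.4, -1.2]
finger_gap: 46.8
finger_force: 41.4
```

Emit:
{"api": "play_rows", "payload": {"series": [[[-0.72,0.02,0.01,0,0,0.12,-0.4],[-0.69,0.03,0.01,0,0,0.11,-0.4],[-0.65,0.03,0.01,0,0,0.1,-0.4],[-0.6,0.04,0.01,0,0,0.1,-0.4],[-0.55,0.04,0.01,0,0,0.09,-0.4],[-0.49,0.04,0.01,0,0,0.08,-0.4],[-0.42,0.04,0.01,0,0,0.07,-0.4],[-0.35,0.04,0,0,0,0.06,-0.4]]]}}

```text
time: 5.58
eef_pos: [458.3, -318.5, 118.2]
eef_rot: [0.754, 0.656, -0.001, -0.001]
ft_force: [-0.1, 0.1, -1.3]
finger_gap: 46.7
finger_force: 41.4
```

```bash
python3 -c "
from h import *
plan(461.8,-315.8,55,-.133,8)
a=snapshot('scene')[170:350,80:300,::-1];b=snapshot('top')[180:360,290:510,::-1];c=cv2.hconcat([a,b]);cv2.imwrite('pics/s3.png',cv2.resize(c,None,fx=1.8,fy=1.8,interpolation=cv2.INTER_CUBIC))
"
```

```text
t 5.58 p [ 458.3 -318.5  118.2] psi -0.139 tilt [-0.0023  0.0002] gap 46.7 F 41.4 [-0.1  0.1 -1.3]
[0.01, 0.01, 0.13] rz -0.0
[0.01, 0.01, 0.19] rz -0.01
[0.01, 0.01, 0.23] rz -0.01
[0.01, 0.01, 0.24] rz -0.01
[0.01, 0.01, 0.24] rz -0.01
[0.01, 0.01, 0.23] rz -0.01
[0.01, 0.01, 0.19] rz -0.01
[0.01, 0.01, 0.13] rz -0.0
```

View pics/s3.png

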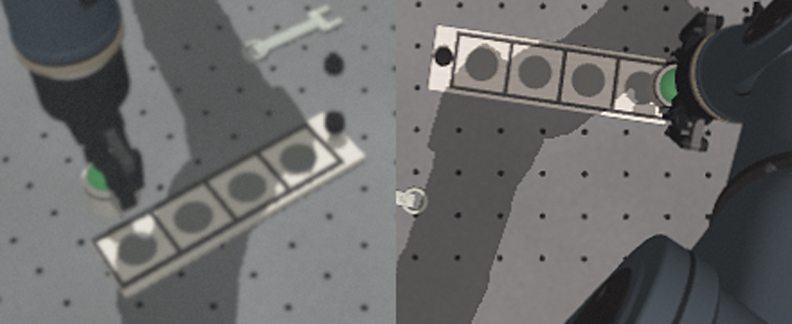

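The lens is held above the end well: the dome is at (97,178) in the scene half and (668,85) in the top half. Next is the descent with the correction.

Emit:
{"api": "play_rows", "payload": {"series": [[[0.01,0.01,0.13,0,0,0,-0.4],[0.01,0.01,0.19,0,0,-0.01,-0.4],[0.01,0.01,0.23,0,0,-0.01,-0.4],[0.01,0.01,0.24,0,0,-0.01,-0.4],[0.01,0.01,0.24,0,0,-0.01,-0.4],[0.01,0.01,0.23,0,0,-0.01,-0.4],[0.01,0.01,0.19,0,0,-0.01,-0.4],[0.01,0.01,0.13,0,0,0,-0.4]]]}}

```text
time: 6.35
eef_pos: [464.2, -313.2, 54.5]
eef_rot: [0.751, 0.661, -0.0, -0.001]
ft_force: [-0.3, -0.1, -2.1]
finger_gap: 46.9
finger_force: 41.4
```

```bash
python3 -c "
from h import *
plan(461.8,-315.8,37.2,-.133,8)
a=snapshot('scene')
g=cv2.cvtColor(a,cv2.COLOR_RGB2HSV);m=cv2.inRange(g,(45,90,40),(85,255,255));m[:,300:]=0
mm=cv2.moments(m,True);c=(mm['m10']/mm['m00'],mm['m01']/mm['m00']);print(mm['m00'],c,ray('scene',c,59))
b=snapshot('top');g=cv2.cvtColor(b,cv2.COLOR_RGB2HSV);m=cv2.inRange(g,(45,90,40),(85,255,255))
x=cv2.boundingRect(m);print('top',x)
"
```

```text
t 6.35 p [ 464.2 -313.2   54.5] psi -0.128 tilt [-0.0011  0.0006] gap 46.9 F 41.4 [-0.3 -0.1 -2.1]
[-0.01, -0.0, 0.04] rz 0.0
[-0.01, -0.01, 0.05] rz 0.01
[-0.01, -0.01, 0.06] rz 0.01
[-0.01, -0.01, 0.07] rz 0.01
[-0.01, -0.01, 0.07] rz 0.01
[-0.01, -0.01, 0.06] rz 0.01
[-0.01, -0.01, 0.05] rz 0.01
[-0.01, -0.0, 0.04] rz 0.0
75.0 (146.04, 293.0133333333333) [[ 456.23996318 -323.27539895   59.        ]]
top (424, 219, 7, 16)
```

Emit:
{"api": "play_rows", "payload": {"series": [[[-0.03,-0.03,0.05,0,0,0,-0.4],[-0.03,-0.03,0.1,0,0,0.04,-0.4],[0,0,0.1,0,0,0,-0.4],[0,0,0.05,0,0,0,-0.4],[0,0,0,0,0,0,-0.4],[0,0,0,0,0,0,-0.4],[0,0,0,0,0,0,-0.4],[0,0,0,0,0,0,-0.4]]]}}

```text
time: 7.12
eef_pos: [461.9, -315.6, 44.1]
eef_rot: [0.752, 0.659, 0.0, 0.0]
ft_force: [0.1, 0.4, -0.7]
finger_gap: 46.7
finger_force: 41.4
```

```bash
python3 -c "
from h import *
plan(461.8,-315.8,37.2,-.133,1)
a=snapshot('scene')[215:345,90:300,::-1];b=snapshot('top')[190:320,300:510,::-1];c=cv2.hconcat([a,b]);cv2.imwrite('pics/s4.png',cv2.resize(c,None,fx=1.9,fy=1.9,interpolation=cv2.INTER_CUBIC))
"
```

```text
t 7.12 p [ 461.9 -315.6   44.1] psi -0.133 tilt [ 0.0003 -0.0001] gap 46.7 F 41.4 [ 0.1  0.4 -0.7]
[-0.0, -0.0, 0.17] rz 0.0
```

View pics/s4.png

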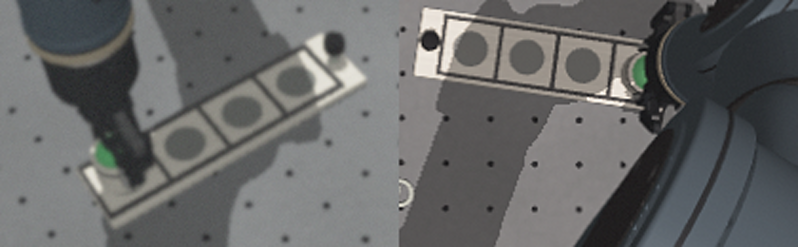

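The lens is over the end well, at (105,160) in the scene half, and clear of the lips. I'll lower it the last 7 mm.

Emit:
{"api": "play_rows", "payload": {"series": [[[0,0,0.04,0,0,0,-0.4],[0,0,0.05,0,0,0,-0.4],[0,0,0.04,0,0,0,-0.4],[0,0,0.03,0,0,0,-0.4],[0,0,0.01,0,0,0,-0.4],[0,0,0,0,0,0,-0.4],[0,0,0,0,0,0,-0.4],[0,0,0,0,0,0,-0.4]]]}}

```text
time: 7.88
eef_pos: [461.8, -315.7, 37.1]
eef_rot: [0.752, 0.659, -0.0, 0.0]
ft_force: [0.8, -0.7, -2.3]
finger_gap: 46.6
finger_force: 41.5
```

Emit:
{"api": "play_rows", "payload": {"series": [[[0,0,0.01,0,0,0,-0.4],[0,0,0,0,0,0,-0.4],[0,0,0,0,0,0,0.2],[0,0,0,0,0,0,0.3],[0,0,0,0,0,0,0.5],[0,0,0,0,0,0,0.65],[0,0,0,0,0,0,0.65],[0,0,0,0,0,0,0.65]]]}}

```text
time: 8.55
eef_pos: [461.8, -315.6, 36.7]
eef_rot: [0.752, 0.659, -0.0, 0.0]
ft_force: [-1.2, -0.1, -0.2]
finger_gap: 70.9
finger_force: 0.0
```

Emit:
{"api": "play_rows", "payload": {"series": [[[0,0,-0.15,0,0,0,0.65],[0,0,-0.3,0,0,0,0.65],[0,0,-0.4,0,0,0,0.65],[0,0,-0.4,0,0,0,0.65],[0,0,-0.4,0,0,0,0.65],[0,0,-0.35,0,0,0,0.65],[0,0,-0.25,0,0,0,0.65],[0,0,-0.1,0,0,0,0.65]]]}}

```text
time: 9.22
eef_pos: [462.3, -316.0, 132.4]
eef_rot: [0.752, 0.659, 0.0, 0.001]
ft_force: [-0.4, -0.2, -0.2]
finger_gap: 70.4
finger_force: 0.0
```

```bash
python3 -c "
from h import *
plan(482.6,240.6,110,.154,24)
"
```

```text
t 9.22 p [ 462.3 -316.   132.4] psi -0.133 tilt [ 0.0019 -0.0011] gap 70.4 F 0.0 [-0.4 -0.2 -0.2]
[0.32, -0.03, 0.01] rz -0.06
[0.39, -0.04, 0.02] rz -0.07
[0.45, -0.04, 0.02] rz -0.08
[0.51, -0.04, 0.02] rz -0.09
[0.55, -0.03, 0.02] rz -0.1
[0.6, -0.03, 0.02] rz -0.1
[0.63, -0.02, 0.03] rz -0.11
[0.66, -0.02, 0.03] rz -0.11
[0.69, -0.01, 0.03] rz -0.12
[0.71, 0.0, 0.03] rz -0.12
[0.72, 0.01, 0.03] rz -0.12
[0.72, 0.02, 0.03] rz -0.12
[0.72, 0.03, 0.03] rz -0.12
[0.72, 0.04, 0.03] rz -0.12
[0.7, 0.05, 0.03] rz -0.12
[0.69, 0.06, 0.03] rz -0.12
[0.66, 0.07, 0.03] rz -0.11
[0.63, 0.08, 0.03] rz -0.11
[0.59, 0.08, 0.02] rz -0.1
[0.55, 0.08, 0.02] rz -0.1
[0.5, 0.08, 0.02] rz -0.09
[0.45, 0.07, 0.02] rz -0.08
[0.39, 0.07, 0.02] rz -0.07
[0.32, 0.06, 0.01] rz -0.06
```

Emit:
{"api": "play_rows", "payload": {"series": [[[0.32,-0.03,0.01,0,0,-0.06,0.65],[0.39,-0.04,0.02,0,0,-0.07,0.65],[0.45,-0.04,0.02,0,0,-0.08,0.65],[0.51,-0.04,0.02,0,0,-0.09,0.65],[0.55,-0.03,0.02,0,0,-0.1,0.65],[0.6,-0.03,0.02,0,0,-0.1,0.65],[0.63,-0.02,0.03,0,0,-0.11,0.65],[0.66,-0.02,0.03,0,0,-0.11,0.65]]]}}

```text
time: 9.88
eef_pos: [466.6, -149.1, 123.1]
eef_rot: [0.723, 0.691, -0.0, -0.001]
ft_force: [0.3, -0.4, 0.1]
finger_gap: 70.1
finger_force: 0.0
```

Emit:
{"api": "play_rows", "payload": {"series": [[[0.69,-0.01,0.03,0,0,-0.12,0.65],[0.71,0,0.03,0,0,-0.12,0.65],[0.72,0.01,0.03,0,0,-0.12,0.65],[0.72,0.02,0.03,0,0,-0.12,0.65],[0.72,0.03,0.03,0,0,-0.12,0.65],[0.72,0.04,0.03,0,0,-0.12,0.65],[0.7,0.05,0.03,0,0,-0.12,0.65],[0.69,0.06,0.03,0,0,-0.12,0.65]]]}}

```text
time: 10.55
eef_pos: [473.1, 78.1, 113.5]
eef_rot: [0.682, 0.732, -0.001, -0.001]
ft_force: [-0.0, -0.5, 0.1]
finger_gap: 70.5
finger_force: 0.0
```

Emit:
{"api": "play_rows", "payload": {"series": [[[0.66,0.07,0.03,0,0,-0.11,0.65],[0.63,0.08,0.03,0,0,-0.11,0.65],[0.59,0.08,0.02,0,0,-0.1,0.65],[0.55,0.08,0.02,0,0,-0.1,0.65],[0.5,0.08,0.02,0,0,-0.09,0.65],[0.45,0.07,0.02,0,0,-0.08,0.65],[0.39,0.07,0.02,0,0,-0.07,0.65],[0.32,0.06,0.01,0,0,-0.06,0.65]]]}}

```text
time: 11.22
eef_pos: [479.6, 243.0, 106.7]
eef_rot: [0.649, 0.76, -0.001, -0.0]
ft_force: [0.6, 0.0, 0.1]
finger_gap: 70.6
finger_force: 0.0
```

Emit:
{"api": "play_rows", "payload": {"series": [[[0,0,0,0,0,0,0.65],[0,0,0,0,0,0,0.65],[0,0,0,0,0,0,0.65],[0,0,0,0,0,0,0.65],[0,0,0,0,0,0,0.65],[0,0,0,0,0,0,0.65],[0,0,0,0,0,0,0.65],[0,0,0,0,0,0,0.65]]]}}

```text
time: 11.88
eef_pos: [480.7, 240.9, 107.6]
eef_rot: [0.65, 0.76, 0.0, 0.0]
ft_force: [-0.7, -0.4, -0.2]
finger_gap: 70.5
finger_force: 0.0
```

```bash
python3 -c "
from h import *
plan(482.6,240.6,36,.154,8)
a=snapshot('scene')
a=a[:,:,::-1];g=cv2.cvtColor(a,cv2.COLOR_BGR2HSV);m=cv2.inRange(g,(45,90,40),(85,255,255));m[:,300:]=0
mm=cv2.moments(m,True);c=(mm['m10']/mm['m00'],mm['m01']/mm['m00']);print(c,ray('scene',c,52))
b=snapshot('top')[:,:,::-1]
c=cv2.hconcat([cv2.resize(a[215:345,110:290],None,fx=2.2,fy=2.2),cv2.resize(b[180:310,80:260],None,fx=2.2,fy=2.2)]);cv2.imwrite('pics/s5.png',c)
"
```

```text
t 11.88 p [480.7 240.9 107.6] psi 0.155 tilt [0. 0.] gap 70.5 F 0.0 [-0.7 -0.4 -0.2]
[-0.0, 0.0, 0.15] rz 0.0
[-0.0, 0.01, 0.21] rz 0.0
[-0.0, 0.01, 0.26] rz 0.0
[-0.0, 0.01, 0.28] rz 0.0
[-0.0, 0.01, 0.28] rz 0.0
[-0.0, 0.01, 0.26] rz 0.0
[-0.0, 0.01, 0.21] rz 0.0
[-0.0, 0.0, 0.15] rz 0.0
(151.43636363636364, 296.15) [[ 462.9736997  -318.32420438   52.        ]]
```

View pics/s5.png

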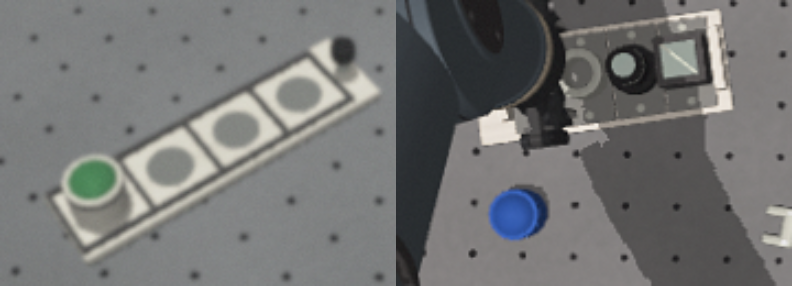

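The lens stands flat and centred in the end well, at (92,180). The gripper is above the ring, at (580,75) in the top half. Descending on the ring.

Emit:
{"api": "play_rows", "payload": {"series": [[[0,0.01,0.15,0,0,0,0.65],[0,0.01,0.25,0,0,0,0.65],[0,0.01,0.35,0,0,0,0.65],[0,0.01,0.35,0,0,0,0.65],[0,0.01,0.3,0,0,0,0.65],[0,0,0.25,0,0,0,0.65],[0,0,0.12,0,0,0,0.65],[0,0,0.03,0,0,0,0.65]]]}}

```text
time: 12.65
eef_pos: [482.1, 241.2, 34.2]
eef_rot: [0.65, 0.76, -0.001, -0.0]
ft_force: [0.2, 0.0, 1.1]
finger_gap: 70.4
finger_force: 0.0
```

Emit:
{"api": "play_rows", "payload": {"series": [[[0,0,0,0,0,0,0.4],[0,0,0,0,0,0,0.3],[0,0,0,0,0,0,0.2],[0,0,0,0,0,0,0.1],[0,0,0,0,0,0,0.0],[0,0,0,0,0,0,-0.1],[0,0,0,0,0,0,-0.2],[0,0,0,0,0,0,-0.3]]]}}

```text
time: 13.32
eef_pos: [483.3, 241.8, 36.5]
eef_rot: [0.65, 0.76, 0.001, 0.0]
ft_force: [0.1, -0.5, 6.2]
finger_gap: 47.2
finger_force: 40.1
```

Emit:
{"api": "play_rows", "payload": {"series": [[[0,0,-0.1,0,0,0,-0.4],[0,0,-0.2,0,0,0,-0.4],[0,0,-0.3,0,0,0,-0.4],[0,0,-0.4,0,0,0,-0.4],[0,0,-0.45,0,0,0,-0.4],[0,0,-0.4,0,0,0,-0.4],[0,0,-0.3,0,0,0,-0.4],[0,0,-0.1,0,0,0,-0.4]]]}}

```text
time: 13.98
eef_pos: [483.2, 241.9, 127.9]
eef_rot: [0.65, 0.76, 0.001, 0.0]
ft_force: [0.8, 1.2, -1.4]
finger_gap: 47.2
finger_force: 41.3
```

```bash
python3 -c "
from h import *
plan(470.3,-252.4,122,-.133,24)
"
```

```text
t 13.98 p [483.2 241.9 127.9] psi 0.155 tilt [0.0024 0.0016] gap 47.2 F 41.3 [ 0.8  1.2 -1.4]
[-0.28, -0.05, 0.0] rz 0.06
[-0.34, -0.06, 0.0] rz 0.07
[-0.4, -0.07, 0.0] rz 0.08
[-0.44, -0.07, 0.01] rz 0.09
[-0.49, -0.07, 0.01] rz 0.1
[-0.53, -0.07, 0.01] rz 0.1
[-0.56, -0.07, 0.01] rz 0.11
[-0.59, -0.06, 0.01] rz 0.11
[-0.61, -0.06, 0.01] rz 0.12
[-0.62, -0.05, 0.01] rz 0.12
[-0.64, -0.04, 0.01] rz 0.12
[-0.64, -0.03, 0.01] rz 0.12
[-0.64, -0.02, 0.01] rz 0.12
[-0.64, -0.01, 0.01] rz 0.12
[-0.63, -0.0, 0.01] rz 0.12
[-0.61, 0.0, 0.01] rz 0.12
[-0.59, 0.01, 0.01] rz 0.11
[-0.56, 0.02, 0.01] rz 0.11
[-0.53, 0.03, 0.01] rz 0.1
[-0.49, 0.03, 0.01] rz 0.1
[-0.45, 0.03, 0.01] rz 0.09
[-0.4, 0.03, 0.0] rz 0.08
[-0.35, 0.03, 0.0] rz 0.07
[-0.29, 0.03, 0.0] rz 0.06
```

Emit:
{"api": "play_rows", "payload": {"series": [[[-0.28,-0.05,0,0,0,0.06,-0.4],[-0.34,-0.06,0,0,0,0.07,-0.4],[-0.4,-0.07,0,0,0,0.08,-0.4],[-0.44,-0.07,0.01,0,0,0.09,-0.4],[-0.49,-0.07,0.01,0,0,0.1,-0.4],[-0.53,-0.07,0.01,0,0,0.1,-0.4],[-0.56,-0.07,0.01,0,0,0.11,-0.4],[-0.59,-0.06,0.01,0,0,0.11,-0.4]]]}}

```text
time: 14.65
eef_pos: [477.6, 92.2, 122.6]
eef_rot: [0.683, 0.73, -0.001, -0.0]
ft_force: [0.1, 0.3, -1.1]
finger_gap: 47.5
finger_force: 41.3
```

Emit:
{"api": "play_rows", "payload": {"series": [[[-0.61,-0.06,0.01,0,0,0.12,-0.4],[-0.62,-0.05,0.01,0,0,0.12,-0.4],[-0.64,-0.04,0.01,0,0,0.12,-0.4],[-0.64,-0.03,0.01,0,0,0.12,-0.4],[-0.64,-0.02,0.01,0,0,0.12,-0.4],[-0.64,-0.01,0.01,0,0,0.12,-0.4],[-0.63,0,0.01,0,0,0.12,-0.4],[-0.61,0,0.01,0,0,0.12,-0.4]]]}}

```text
time: 15.32
eef_pos: [472.3, -109.3, 119.5]
eef_rot: [0.724, 0.689, -0.001, -0.001]
ft_force: [0.3, 0.6, -1.2]
finger_gap: 47.0
finger_force: 41.3
```

Emit:
{"api": "play_rows", "payload": {"series": [[[-0.59,0.01,0.01,0,0,0.11,-0.4],[-0.56,0.02,0.01,0,0,0.11,-0.4],[-0.53,0.03,0.01,0,0,0.1,-0.4],[-0.49,0.03,0.01,0,0,0.1,-0.4],[-0.45,0.03,0.01,0,0,0.09,-0.4],[-0.4,0.03,0,0,0,0.08,-0.4],[-0.35,0.03,0,0,0,0.07,-0.4],[-0.29,0.03,0,0,0,0.06,-0.4]]]}}

```text
time: 15.98
eef_pos: [468.1, -255.4, 117.4]
eef_rot: [0.754, 0.657, -0.001, -0.001]
ft_force: [0.6, 0.5, -1.6]
finger_gap: 47.2
finger_force: 41.3
```

Emit:
{"api": "play_rows", "payload": {"series": [[[0,0,0.1,0,0,0,-0.4],[0,0,0.2,0,0,0,-0.4],[0,0,0.3,0,0,0,-0.4],[0,0,0.3,0,0,0,-0.4],[0,0,0.2,0,0,0,-0.4],[0,0,0.1,0,0,0,-0.4],[0,0,0,0,0,0,-0.4],[0,0,0,0,0,0,-0.4]]]}}

```text
time: 16.65
eef_pos: [470.3, -252.9, 70.2]
eef_rot: [0.752, 0.659, -0.0, -0.0]
ft_force: [0.5, 0.1, -1.5]
finger_gap: 47.1
finger_force: 41.3
```

```bash
python3 -c "
from h import *
plan(470.3,-252.4,42,-.133,4)
"
```

```text
t 16.65 p [ 470.3 -252.9   70.2] psi -0.132 tilt [-0.0005  0.0002] gap 47.1 F 41.3 [ 0.5  0.1 -1.5]
[0.0, -0.0, 0.14] rz 0.0
[0.0, -0.0, 0.21] rz 0.0
[0.0, -0.0, 0.21] rz 0.0
[0.0, -0.0, 0.14] rz 0.0
```

Emit:
{"api": "play_rows", "payload": {"series": [[[0.01,0,0.1,0,0,0,-0.4],[0,0,0.2,0,0,0,-0.4],[0,0,0.2,0,0,0,-0.4],[0,0,0.15,0,0,0,-0.4],[0,0,0.05,0,0,0,-0.4],[0,0,0,0,0,0,-0.4],[0,0,0,0,0,0,-0.4],[0,0,0,0,0,0,-0.4]]]}}

```text
time: 17.32
eef_pos: [470.5, -253.0, 42.5]
eef_rot: [0.752, 0.659, 0.0, 0.0]
ft_force: [-0.1, 0.2, -1.5]
finger_gap: 47.2
finger_force: 41.3
```

```bash
python3 -c "
from h import *
plan(470.3,-252.4,34.6,-.133,1)
a=snapshot('scene')[215:345,90:300,::-1];b=snapshot('top')[190:320,300:510,::-1];c=cv2.hconcat([a,b]);cv2.imwrite('pics/s6.png',cv2.resize(c,None,fx=1.9,fy=1.9,interpolation=cv2.INTER_CUBIC))
"
```

```text
t 17.32 p [ 470.5 -253.    42.5] psi -0.133 tilt [ 0.0002 -0.0002] gap 47.2 F 41.3 [-0.1  0.2 -1.5]
[0.01, -0.01, 0.2] rz 0.0
```

View pics/s6.png

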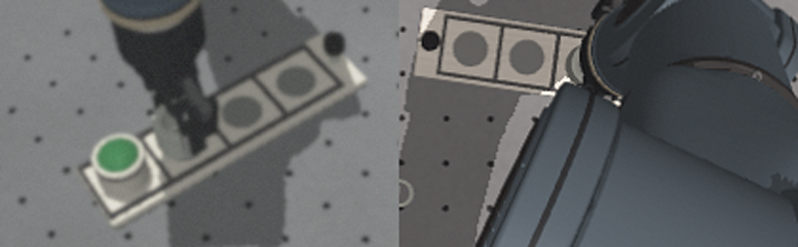

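The ring is over the second well, at about (172,135), and the lens is undisturbed. Lowering, releasing and retreating.

Emit:
{"api": "play_rows", "payload": {"series": [[[0,0,0.05,0,0,0,-0.4],[0,0,0.06,0,0,0,-0.4],[0,0,0.05,0,0,0,-0.4],[0,0,0.03,0,0,0,-0.4],[0,0,0.01,0,0,0,-0.4],[0,0,0,0,0,0,-0.4],[0,0,0,0,0,0,-0.4],[0,0,0,0,0,0,-0.4]]]}}

```text
time: 18.08
eef_pos: [470.3, -252.7, 34.6]
eef_rot: [0.752, 0.659, 0.0, -0.0]
ft_force: [-1.8, 1.0, 5.4]
finger_gap: 47.5
finger_force: 41.8
```

Emit:
{"api": "play_rows", "payload": {"series": [[[0,0,0,0,0,0,-0.4],[0,0,0,0,0,0,-0.4],[0,0,0,0,0,0,0.2],[0,0,0,0,0,0,0.3],[0,0,0,0,0,0,0.5],[0,0,0,0,0,0,0.65],[0,0,0,0,0,0,0.65],[0,0,0,0,0,0,0.65]]]}}

```text
time: 18.75
eef_pos: [470.4, -252.8, 34.3]
eef_rot: [0.752, 0.659, -0.0, 0.0]
ft_force: [-0.4, -0.0, 0.7]
finger_gap: 70.1
finger_force: 0.0
```

Emit:
{"api": "play_rows", "payload": {"series": [[[0,0,-0.15,0,0,0,0.65],[0,0,-0.3,0,0,0,0.65],[0,0,-0.4,0,0,0,0.65],[0,0,-0.4,0,0,0,0.65],[0,0,-0.4,0,0,0,0.65],[0,0,-0.35,0,0,0,0.65],[0,0,-0.25,0,0,0,0.65],[0,0,-0.1,0,0,0,0.65]]]}}

```text
time: 19.42
eef_pos: [470.9, -253.1, 129.9]
eef_rot: [0.753, 0.659, 0.0, 0.001]
ft_force: [0.2, -0.1, 0.2]
finger_gap: 70.5
finger_force: 0.0
```

```bash
python3 -c "
from h import *
plan(490.4,190.8,130,.154,24)
"
```

```text
t 19.42 p [ 470.9 -253.1  129.9] psi -0.133 tilt [ 0.0019 -0.0008] gap 70.5 F 0.0 [ 0.2 -0.1  0.2]
[0.26, -0.02, -0.0] rz -0.06
[0.31, -0.03, -0.0] rz -0.07
[0.36, -0.03, -0.0] rz -0.08
[0.4, -0.03, -0.0] rz -0.09
[0.44, -0.02, -0.0] rz -0.1
[0.48, -0.02, -0.0] rz -0.1
[0.51, -0.02, -0.0] rz -0.11
[0.53, -0.01, -0.0] rz -0.11
[0.55, -0.0, -0.0] rz -0.12
[0.56, 0.01, -0.0] rz -0.12
[0.57, 0.01, -0.0] rz -0.12
[0.58, 0.02, -0.0] rz -0.12
[0.58, 0.03, -0.0] rz -0.12
[0.57, 0.04, -0.0] rz -0.12
[0.56, 0.05, -0.0] rz -0.12
[0.55, 0.05, -0.0] rz -0.12
[0.53, 0.06, -0.0] rz -0.11
[0.5, 0.06, -0.0] rz -0.11
[0.47, 0.07, -0.0] rz -0.1
[0.44, 0.07, -0.0] rz -0.1
[0.4, 0.07, -0.0] rz -0.09
[0.36, 0.06, -0.0] rz -0.08
[0.31, 0.06, -0.0] rz -0.07
[0.25, 0.05, -0.0] rz -0.06
```

Emit:
{"api": "play_rows", "payload": {"series": [[[0.26,-0.02,0,0,0,-0.06,0.65],[0.31,-0.03,0,0,0,-0.07,0.65],[0.36,-0.03,0,0,0,-0.08,0.65],[0.4,-0.03,0,0,0,-0.09,0.65],[0.44,-0.02,0,0,0,-0.1,0.65],[0.48,-0.02,0,0,0,-0.1,0.65],[0.51,-0.02,0,0,0,-0.11,0.65],[0.53,-0.01,0,0,0,-0.11,0.65]]]}}

```text
time: 20.08
eef_pos: [474.8, -118.7, 127.3]
eef_rot: [0.723, 0.691, -0.0, -0.001]
ft_force: [0.3, 0.3, 0.4]
finger_gap: 70.7
finger_force: 0.0
```

Emit:
{"api": "play_rows", "payload": {"series": [[[0.55,0,0,0,0,-0.12,0.65],[0.56,0.01,0,0,0,-0.12,0.65],[0.57,0.01,0,0,0,-0.12,0.65],[0.58,0.02,0,0,0,-0.12,0.65],[0.58,0.03,0,0,0,-0.12,0.65],[0.57,0.04,0,0,0,-0.12,0.65],[0.56,0.05,0,0,0,-0.12,0.65],[0.55,0.05,0,0,0,-0.12,0.65]]]}}

```text
time: 20.75
eef_pos: [481.9, 62.3, 127.3]
eef_rot: [0.681, 0.732, -0.001, -0.001]
ft_force: [-0.2, 0.8, -0.1]
finger_gap: 70.5
finger_force: 0.0
```

Emit:
{"api": "play_rows", "payload": {"series": [[[0.53,0.06,0,0,0,-0.11,0.65],[0.5,0.06,0,0,0,-0.11,0.65],[0.47,0.07,0,0,0,-0.1,0.65],[0.44,0.07,0,0,0,-0.1,0.65],[0.4,0.07,0,0,0,-0.09,0.65],[0.36,0.06,0,0,0,-0.08,0.65],[0.31,0.06,0,0,0,-0.07,0.65],[0.25,0.05,0,0,0,-0.06,0.65]]]}}

```text
time: 21.42
eef_pos: [488.6, 193.4, 127.7]
eef_rot: [0.649, 0.76, -0.0, -0.0]
ft_force: [-0.6, 0.0, -0.4]
finger_gap: 70.6
finger_force: 0.0
```

Emit:
{"api": "play_rows", "payload": {"series": [[[0,0,0,0,0,0,0.65],[0,0,0,0,0,0,0.65],[0,0,0,0,0,0,0.65],[0,0,0,0,0,0,0.65],[0,0,0,0,0,0,0.65],[0,0,0,0,0,0,0.65],[0,0,0,0,0,0,0.65],[0,0,0,0,0,0,0.65]]]}}

```text
time: 22.08
eef_pos: [489.5, 191.4, 128.4]
eef_rot: [0.65, 0.76, 0.0, 0.0]
ft_force: [0.6, -0.2, -0.1]
finger_gap: 70.5
finger_force: 0.0
```

```bash
python3 -c "
from h import *
plan(490.6,190.8,51,.154,1)
a=snapshot('scene')[:,:,::-1]
b=snapshot('top')[:,:,::-1]
c=cv2.hconcat([cv2.resize(a[215:345,110:290],None,fx=2.2,fy=2.2),cv2.resize(b[180:310,80:260],None,fx=2.2,fy=2.2)]);cv2.imwrite('pics/s7.png',c)
"
```

```text
t 22.08 p [489.5 191.4 128.4] psi 0.155 tilt [0.0001 0.    ] gap 70.5 F 0.0 [ 0.6 -0.2 -0.1]
[-0.02, 0.02, 1.93] rz 0.01
```

View pics/s7.png

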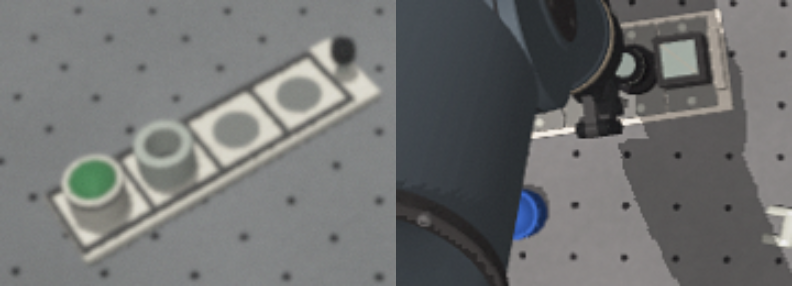

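The ring sits flat in the second well, at (165,155). The objective grasp comes next, on the barrel.

Emit:
{"api": "play_rows", "payload": {"series": [[[-0.01,0.02,0.15,0,0,0,0.65],[0,0.02,0.25,0,0,0,0.65],[0,0.01,0.35,0,0,0,0.65],[0,0,0.4,0,0,0,0.65],[0,0,0.35,0,0,0,0.65],[0,0,0.25,0,0,0,0.65],[0,0,0.15,0,0,0,0.65],[0,0,0.03,0,0,0,0.65]]]}}

```text
time: 22.85
eef_pos: [490.9, 191.2, 49.7]
eef_rot: [0.65, 0.76, -0.001, -0.0]
ft_force: [-0.9, -0.6, 0.4]
finger_gap: 70.3
finger_force: 0.0
```

Emit:
{"api": "play_rows", "payload": {"series": [[[0,0,0,0,0,0,0.4],[0,0,0,0,0,0,0.25],[0,0,0,0,0,0,0.1],[0,0,0,0,0,0,0.0],[0,0,0,0,0,0,-0.1],[0,0,0,0,0,0,-0.15],[0,0,0,0,0,0,-0.2],[0,0,0,0,0,0,-0.25]]]}}

```text
time: 23.52
eef_pos: [491.4, 191.6, 51.4]
eef_rot: [0.65, 0.76, 0.0, -0.0]
ft_force: [-1.1, 0.1, 4.2]
finger_gap: 33.3
finger_force: 39.4
```

Emit:
{"api": "play_rows", "payload": {"series": [[[0,0,0,0,0,0,-0.3],[0,0,0,0,0,0,-0.35],[0,0,0,0,0,0,-0.4],[0,0,0,0,0,0,-0.45],[0,0,0,0,0,0,-0.5],[0,0,0,0,0,0,-0.6],[0,0,0,0,0,0,-0.6],[0,0,0,0,0,0,-0.6]]]}}

```text
time: 24.18
eef_pos: [491.4, 191.6, 51.4]
eef_rot: [0.65, 0.76, 0.0, -0.0]
ft_force: [-1.6, -0.4, 5.3]
finger_gap: 32.9
finger_force: 39.4
```

Emit:
{"api": "play_rows", "payload": {"series": [[[0,0,-0.1,0,0,0,-0.6],[0,0,-0.2,0,0,0,-0.6],[0,0,-0.3,0,0,0,-0.6],[0,0,-0.4,0,0,0,-0.6],[0,0,-0.45,0,0,0,-0.6],[0,0,-0.4,0,0,0,-0.6],[0,0,-0.3,0,0,0,-0.6],[0,0,-0.1,0,0,0,-0.6]]]}}

```text
time: 24.85
eef_pos: [492.3, 191.8, 143.4]
eef_rot: [0.65, 0.76, 0.001, 0.001]
ft_force: [-0.4, 0.4, -1.2]
finger_gap: 33.4
finger_force: 39.9
```

```bash
python3 -c "
from h import *
plan(478.8,-189.0,140,-.133,24)
"
```

```text
t 24.85 p [492.3 191.8 143.4] psi 0.155 tilt [0.0027 0.0013] gap 33.4 F 39.9 [-0.4  0.4 -1.2]
[-0.22, -0.04, 0.0] rz 0.06
[-0.26, -0.05, 0.0] rz 0.07
[-0.3, -0.05, 0.0] rz 0.08
[-0.34, -0.06, 0.0] rz 0.09
[-0.38, -0.06, 0.0] rz 0.1
[-0.4, -0.06, 0.0] rz 0.1
[-0.43, -0.06, 0.0] rz 0.11
[-0.45, -0.05, 0.0] rz 0.11
[-0.47, -0.05, 0.0] rz 0.12
[-0.48, -0.04, 0.0] rz 0.12
[-0.49, -0.04, 0.0] rz 0.12
[-0.49, -0.03, 0.0] rz 0.12
[-0.49, -0.02, 0.0] rz 0.12
[-0.49, -0.02, 0.0] rz 0.12
[-0.48, -0.01, 0.0] rz 0.12
[-0.47, -0.0, 0.0] rz 0.12
[-0.45, 0.01, 0.0] rz 0.11
[-0.43, 0.01, 0.0] rz 0.11
[-0.41, 0.02, 0.0] rz 0.1
[-0.38, 0.02, 0.0] rz 0.1
[-0.35, 0.02, 0.0] rz 0.09
[-0.31, 0.02, 0.0] rz 0.08
[-0.27, 0.02, 0.0] rz 0.07
[-0.22, 0.02, 0.0] rz 0.06
```

Emit:
{"api": "play_rows", "payload": {"series": [[[-0.22,-0.04,0,0,0,0.06,-0.6],[-0.26,-0.05,0,0,0,0.07,-0.6],[-0.3,-0.05,0,0,0,0.08,-0.6],[-0.34,-0.06,0,0,0,0.09,-0.6],[-0.38,-0.06,0,0,0,0.1,-0.6],[-0.4,-0.06,0,0,0,0.1,-0.6],[-0.43,-0.06,0,0,0,0.11,-0.6],[-0.45,-0.05,0,0,0,0.11,-0.6]]]}}

```text
time: 25.52
eef_pos: [486.6, 76.7, 140.5]
eef_rot: [0.683, 0.73, -0.001, -0.0]
ft_force: [0.6, 0.1, -0.4]
finger_gap: 33.4
finger_force: 39.9
```

Emit:
{"api": "play_rows", "payload": {"series": [[[-0.47,-0.05,0,0,0,0.12,-0.6],[-0.48,-0.04,0,0,0,0.12,-0.6],[-0.49,-0.04,0,0,0,0.12,-0.6],[-0.49,-0.03,0,0,0,0.12,-0.6],[-0.49,-0.02,0,0,0,0.12,-0.6],[-0.49,-0.02,0,0,0,0.12,-0.6],[-0.48,-0.01,0,0,0,0.12,-0.6],[-0.47,0,0,0,0,0.12,-0.6]]]}}

```text
time: 26.18
eef_pos: [480.5, -78.0, 140.6]
eef_rot: [0.724, 0.689, -0.001, -0.0]
ft_force: [0.4, 0.2, -1.2]
finger_gap: 33.3
finger_force: 39.9
```

Emit:
{"api": "play_rows", "payload": {"series": [[[-0.45,0.01,0,0,0,0.11,-0.6],[-0.43,0.01,0,0,0,0.11,-0.6],[-0.41,0.02,0,0,0,0.1,-0.6],[-0.38,0.02,0,0,0,0.1,-0.6],[-0.35,0.02,0,0,0,0.09,-0.6],[-0.31,0.02,0,0,0,0.08,-0.6],[-0.27,0.02,0,0,0,0.07,-0.6],[-0.22,0.02,0,0,0,0.06,-0.6]]]}}

```text
time: 26.85
eef_pos: [477.3, -190.0, 140.9]
eef_rot: [0.753, 0.658, -0.0, -0.0]
ft_force: [0.5, -0.4, -0.3]
finger_gap: 33.0
finger_force: 39.8
```

Emit:
{"api": "play_rows", "payload": {"series": [[[0,0,0.1,0,0,0,-0.6],[0,0,0.2,0,0,0,-0.6],[0,0,0.3,0,0,0,-0.6],[0,0,0.3,0,0,0,-0.6],[0,0,0.2,0,0,0,-0.6],[0,0,0.1,0,0,0,-0.6],[0,0,0,0,0,0,-0.6],[0,0,0,0,0,0,-0.6]]]}}

```text
time: 27.52
eef_pos: [478.0, -188.2, 93.0]
eef_rot: [0.752, 0.659, -0.0, -0.0]
ft_force: [0.1, 0.5, -0.9]
finger_gap: 33.1
finger_force: 39.8
```

```bash
python3 -c "
from h import *
plan(478.8,-189.2,57,-.133,1)
"
```

```text
t 27.52 p [ 478.  -188.2   93. ] psi -0.132 tilt [-0.0003  0.0002] gap 33.1 F 39.8 [ 0.1  0.5 -0.9]
[-0.02, 0.02, 0.9] rz 0.01
```

Emit:
{"api": "play_rows", "payload": {"series": [[[-0.01,0.02,0.1,0,0,0,-0.6],[-0.01,0,0.2,0,0,0,-0.6],[0,0,0.25,0,0,0,-0.6],[0,0,0.2,0,0,0,-0.6],[0,0,0.1,0,0,0,-0.6],[0,0,0.05,0,0,0,-0.6],[0,0,0,0,0,0,-0.6],[0,0,0,0,0,0,-0.6]]]}}

```text
time: 28.18
eef_pos: [478.7, -189.4, 57.0]
eef_rot: [0.753, 0.659, -0.0, -0.0]
ft_force: [0.2, 0.1, -1.9]
finger_gap: 33.1
finger_force: 39.8
```

Emit:
{"api": "play_rows", "payload": {"series": [[[0,0,0.05,0,0,0,-0.6],[0,0,0.05,0,0,0,-0.6],[0,0,0.05,0,0,0,-0.6],[0,0,0.03,0,0,0,-0.6],[0,0,0.01,0,0,0,-0.6],[0,0,0,0,0,0,-0.6],[0,0,0,0,0,0,-0.6],[0,0,0,0,0,0,-0.6]]]}}

```text
time: 28.85
eef_pos: [478.7, -189.4, 49.5]
eef_rot: [0.752, 0.659, -0.0, 0.0]
ft_force: [0.1, 0.3, -1.9]
finger_gap: 33.2
finger_force: 39.9
```

```bash
python3 -c "
from h import *
plan(478.8,-189.2,49.4,-.133,1)
a=snapshot('scene')[215:345,90:300,::-1];cv2.imwrite('pics/s8.png',cv2.resize(a,None,fx=3,fy=3,interpolation=cv2.INTER_CUBIC))
"
```

```text
t 28.85 p [ 478.7 -189.4   49.5] psi -0.133 tilt [ 0.0001 -0.0001] gap 33.2 F 39.9 [ 0.1  0.3 -1.9]
[0.0, 0.0, 0.0] rz 0.0
```

View pics/s8.png

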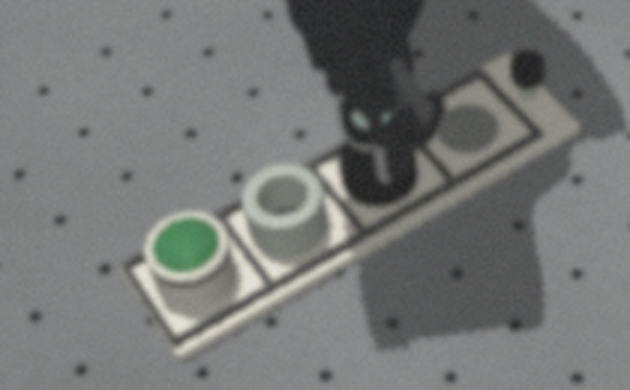

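The objective is upright in the third well, at (380,180), and still just off the floor. I'll feel for the floor next.

Emit:
{"api": "play_rows", "payload": {"series": [[[0,0,0.01,0,0,0,-0.6],[0,0,0,0,0,0,-0.6],[0,0,0.01,0,0,0,-0.6],[0,0,0,0,0,0,-0.6],[0,0,0,0,0,0,-0.6],[0,0,0,0,0,0,-0.6],[0,0,0,0,0,0,-0.6],[0,0,0,0,0,0,-0.6]]]}}

```text
time: 29.57
eef_pos: [478.7, -189.3, 49.4]
eef_rot: [0.752, 0.659, 0.0, 0.0]
ft_force: [-2.7, 1.3, 10.4]
finger_gap: 33.2
finger_force: 41.1
```

Contact at 10 N. Releasing and lifting.

Emit:
{"api": "play_rows", "payload": {"series": [[[0,0,0,0,0,0,-0.6],[0,0,0,0,0,0,0.0],[0,0,0,0,0,0,0.2],[0,0,0,0,0,0,0.3],[0,0,0,0,0,0,0.5],[0,0,0,0,0,0,0.65],[0,0,0,0,0,0,0.65],[0,0,0,0,0,0,0.65]]]}}

```text
time: 30.23
eef_pos: [478.7, -189.3, 48.6]
eef_rot: [0.752, 0.659, -0.0, -0.0]
ft_force: [0.4, 0.4, 0.0]
finger_gap: 70.4
finger_force: 0.0
```

Emit:
{"api": "play_rows", "payload": {"series": [[[0,0,-0.15,0,0,0,0.65],[0,0,-0.3,0,0,0,0.65],[0,0,-0.4,0,0,0,0.65],[0,0,-0.4,0,0,0,0.65],[0,0,-0.4,0,0,0,0.65],[0,0,-0.35,0,0,0,0.65],[0,0,-0.25,0,0,0,0.65],[0,0,-0.1,0,0,0,0.65]]]}}

```text
time: 30.9
eef_pos: [479.2, -189.6, 144.3]
eef_rot: [0.752, 0.659, 0.001, 0.001]
ft_force: [0.9, -0.2, 0.3]
finger_gap: 70.5
finger_force: 0.0
```

```bash
python3 -c "
from h import *
plan(499,141.2,125,.154,16)
"
```

```text
t 30.9 p [ 479.2 -189.6  144.3] psi -0.133 tilt [ 0.002  -0.0006] gap 70.5 F 0.0 [ 0.9 -0.2  0.3]
[0.3, -0.02, 0.02] rz -0.09
[0.39, -0.02, 0.02] rz -0.11
[0.46, -0.02, 0.03] rz -0.13
[0.52, -0.02, 0.03] rz -0.15
[0.57, -0.01, 0.03] rz -0.17
[0.61, 0.0, 0.04] rz -0.18
[0.63, 0.02, 0.04] rz -0.18
[0.64, 0.03, 0.04] rz -0.19
[0.64, 0.05, 0.04] rz -0.19
[0.63, 0.06, 0.04] rz -0.18
[0.6, 0.07, 0.04] rz -0.18
[0.57, 0.08, 0.03] rz -0.17
[0.52, 0.08, 0.03] rz -0.15
[0.46, 0.08, 0.03] rz -0.13
[0.38, 0.07, 0.02] rz -0.11
[0.3, 0.06, 0.02] rz -0.09
```

Emit:
{"api": "play_rows", "payload": {"series": [[[0.3,-0.02,0.02,0,0,-0.09,0.65],[0.39,-0.02,0.02,0,0,-0.11,0.65],[0.46,-0.02,0.03,0,0,-0.13,0.65],[0.52,-0.02,0.03,0,0,-0.15,0.65],[0.57,-0.01,0.03,0,0,-0.17,0.65],[0.61,0,0.04,0,0,-0.18,0.65],[0.63,0.02,0.04,0,0,-0.18,0.65],[0.64,0.03,0.04,0,0,-0.19,0.65]]]}}

```text
time: 31.57
eef_pos: [487.9, -22.6, 131.7]
eef_rot: [0.702, 0.712, -0.001, -0.001]
ft_force: [0.3, 0.0, 0.4]
finger_gap: 70.6
finger_force: 0.0
```

Emit:
{"api": "play_rows", "payload": {"series": [[[0.64,0.05,0.04,0,0,-0.19,0.65],[0.63,0.06,0.04,0,0,-0.18,0.65],[0.6,0.07,0.04,0,0,-0.18,0.65],[0.57,0.08,0.03,0,0,-0.17,0.65],[0.52,0.08,0.03,0,0,-0.15,0.65],[0.46,0.08,0.03,0,0,-0.13,0.65],[0.38,0.07,0.02,0,0,-0.11,0.65],[0.3,0.06,0.02,0,0,-0.09,0.65]]]}}

```text
time: 32.23
eef_pos: [497.4, 143.0, 121.6]
eef_rot: [0.649, 0.761, -0.001, -0.001]
ft_force: [1.2, 0.4, 0.1]
finger_gap: 70.2
finger_force: 0.0
```

Emit:
{"api": "play_rows", "payload": {"series": [[[0,0,0,0,0,0,0.65],[0,0,0,0,0,0,0.65],[0,0,0,0,0,0,0.65],[0,0,0,0,0,0,0.65],[0,0,0,0,0,0,0.65],[0,0,0,0,0,0,0.65],[0,0,0,0,0,0,0.65],[0,0,0,0,0,0,0.65]]]}}

```text
time: 32.9
eef_pos: [498.6, 140.3, 122.8]
eef_rot: [0.65, 0.76, 0.0, 0.0]
ft_force: [-0.1, -0.9, 0.2]
finger_gap: 70.6
finger_force: 0.0
```

```bash
python3 -c "
from h import *
plan(499,141.2,41,.154,1)
a=snapshot('scene')[:,:,::-1]
b=snapshot('top')[:,:,::-1]
c=cv2.hconcat([cv2.resize(a[215:345,110:290],None,fx=2.2,fy=2.2),cv2.resize(b[160:290,110:290],None,fx=2.2,fy=2.2)]);cv2.imwrite('pics/s9.png',c)
"
```

```text
t 32.9 p [498.6 140.3 122.8] psi 0.155 tilt [0.0001 0.    ] gap 70.6 F 0.0 [-0.1 -0.9  0.2]
[0.02, 0.01, 2.04] rz 0.01
```

View pics/s9.png

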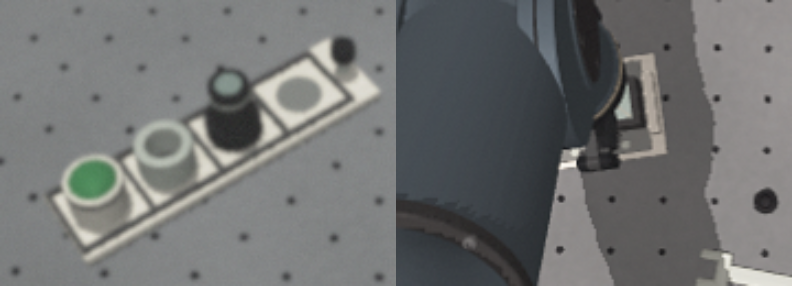

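The objective stands upright in the third well, at (232,110). Now grasping the cube.

Emit:
{"api": "play_rows", "payload": {"series": [[[0.02,0.02,0.15,0,0,0,0.65],[0,0.01,0.3,0,0,0,0.65],[0,0,0.4,0,0,0,0.65],[0,0,0.4,0,0,0,0.65],[0,0,0.35,0,0,0,0.65],[0,0,0.25,0,0,0,0.65],[0,0,0.15,0,0,0,0.65],[0,0,0.03,0,0,0,0.65]]]}}

```text
time: 33.67
eef_pos: [499.1, 141.4, 40.4]
eef_rot: [0.65, 0.76, -0.001, -0.0]
ft_force: [0.1, -0.1, 1.1]
finger_gap: 70.3
finger_force: 0.0
```

Emit:
{"api": "play_rows", "payload": {"series": [[[0,0,0,0,0,0,0.4],[0,0,0,0,0,0,0.3],[0,0,0,0,0,0,0.2],[0,0,0,0,0,0,0.1],[0,0,0,0,0,0,0.0],[0,0,0,0,0,0,-0.1],[0,0,0,0,0,0,-0.2],[0,0,0,0,0,0,-0.3]]]}}

```text
time: 34.33
eef_pos: [499.6, 141.6, 42.2]
eef_rot: [0.65, 0.76, 0.0, 0.0]
ft_force: [-1.4, -0.3, 6.0]
finger_gap: 45.5
finger_force: 41.0
```

Emit:
{"api": "play_rows", "payload": {"series": [[[0,0,-0.1,0,0,0,-0.4],[0,0,-0.2,0,0,0,-0.4],[0,0,-0.3,0,0,0,-0.4],[0,0,-0.4,0,0,0,-0.4],[0,0,-0.45,0,0,0,-0.4],[0,0,-0.4,0,0,0,-0.4],[0,0,-0.3,0,0,0,-0.4],[0,0,-0.1,0,0,0,-0.4]]]}}

```text
time: 35.0
eef_pos: [500.4, 141.7, 133.8]
eef_rot: [0.65, 0.76, 0.001, 0.001]
ft_force: [-0.2, 0.2, -2.0]
finger_gap: 45.3
finger_force: 41.4
```

```bash
python3 -c "
from h import *
plan(487.3,-125.4,132,-.133,16)
"
```

```text
t 35.0 p [500.4 141.7 133.8] psi 0.155 tilt [0.0029 0.0011] gap 45.3 F 41.4 [-0.2  0.2 -2. ]
[-0.24, -0.05, 0.0] rz 0.09
[-0.31, -0.06, 0.0] rz 0.11
[-0.37, -0.07, 0.0] rz 0.13
[-0.42, -0.07, 0.0] rz 0.15
[-0.46, -0.07, 0.0] rz 0.17
[-0.49, -0.06, 0.0] rz 0.18
[-0.51, -0.05, 0.0] rz 0.18
[-0.52, -0.04, 0.0] rz 0.19
[-0.52, -0.03, 0.0] rz 0.19
[-0.51, -0.02, 0.0] rz 0.18
[-0.49, -0.01, 0.0] rz 0.18
[-0.46, 0.0, 0.0] rz 0.17
[-0.42, 0.01, 0.0] rz 0.15
[-0.37, 0.02, 0.0] rz 0.13
[-0.31, 0.02, 0.0] rz 0.11
[-0.25, 0.02, 0.0] rz 0.09
```

Emit:
{"api": "play_rows", "payload": {"series": [[[-0.24,-0.05,0,0,0,0.09,-0.4],[-0.31,-0.06,0,0,0,0.11,-0.4],[-0.37,-0.07,0,0,0,0.13,-0.4],[-0.42,-0.07,0,0,0,0.15,-0.4],[-0.46,-0.07,0,0,0,0.17,-0.4],[-0.49,-0.06,0,0,0,0.18,-0.4],[-0.51,-0.05,0,0,0,0.18,-0.4],[-0.52,-0.04,0,0,0,0.19,-0.4]]]}}

```text
time: 35.67
eef_pos: [492.0, 4.7, 130.7]
eef_rot: [0.704, 0.71, -0.001, -0.0]
ft_force: [-0.2, -0.5, -2.5]
finger_gap: 45.5
finger_force: 41.4
```

Emit:
{"api": "play_rows", "payload": {"series": [[[-0.52,-0.03,0,0,0,0.19,-0.4],[-0.51,-0.02,0,0,0,0.18,-0.4],[-0.49,-0.01,0,0,0,0.18,-0.4],[-0.46,0,0,0,0,0.17,-0.4],[-0.42,0.01,0,0,0,0.15,-0.4],[-0.37,0.02,0,0,0,0.13,-0.4],[-0.31,0.02,0,0,0,0.11,-0.4],[-0.25,0.02,0,0,0,0.09,-0.4]]]}}

```text
time: 36.33
eef_pos: [485.5, -128.1, 131.0]
eef_rot: [0.754, 0.657, -0.001, -0.0]
ft_force: [-0.4, -0.2, -2.2]
finger_gap: 45.4
finger_force: 41.4
```

Emit:
{"api": "play_rows", "payload": {"series": [[[0,0,0.1,0,0,0,-0.4],[0,0,0.2,0,0,0,-0.4],[0,0,0.3,0,0,0,-0.4],[0,0,0.3,0,0,0,-0.4],[0,0,0.2,0,0,0,-0.4],[0,0,0.1,0,0,0,-0.4],[0,0,0,0,0,0,-0.4],[0,0,0,0,0,0,-0.4]]]}}

```text
time: 37.0
eef_pos: [486.7, -125.4, 83.4]
eef_rot: [0.752, 0.659, -0.0, -0.0]
ft_force: [-0.1, 0.2, -2.3]
finger_gap: 45.6
finger_force: 41.4
```

```bash
python3 -c "
from h import *
plan(487.3,-125.4,48,-.133,1)
"
```

```text
t 37.0 p [ 486.7 -125.4   83.4] psi -0.132 tilt [-0.0005  0.0001] gap 45.6 F 41.4 [-0.1  0.2 -2.3]
[0.0, 0.02, 0.88] rz 0.01
```

Emit:
{"api": "play_rows", "payload": {"series": [[[0,0.02,0.1,0,0,0,-0.4],[0,0,0.2,0,0,0,-0.4],[0,0,0.25,0,0,0,-0.4],[0,0,0.2,0,0,0,-0.4],[0,0,0.1,0,0,0,-0.4],[0,0,0.03,0,0,0,-0.4],[0,0,0,0,0,0,-0.4],[0,0,0,0,0,0,-0.4]]]}}

```text
time: 37.67
eef_pos: [487.5, -125.9, 48.3]
eef_rot: [0.753, 0.659, -0.0, -0.0]
ft_force: [0.1, -0.4, -1.8]
finger_gap: 46.0
finger_force: 41.4
```

Emit:
{"api": "play_rows", "payload": {"series": [[[0,0,0.05,0,0,0,-0.4],[0,0,0.06,0,0,0,-0.4],[0,0,0.05,0,0,0,-0.4],[0,0,0.02,0,0,0,-0.4],[0,0,0.01,0,0,0,-0.4],[0,0,0,0,0,0,-0.4],[0,0,0,0,0,0,-0.4],[0,0,0,0,0,0,-0.4]]]}}

```text
time: 38.33
eef_pos: [487.6, -125.8, 40.8]
eef_rot: [0.752, 0.659, 0.0, 0.0]
ft_force: [0.1, -0.2, -2.8]
finger_gap: 45.3
finger_force: 41.4
```

Emit:
{"api": "play_rows", "payload": {"series": [[[0,0,0.01,0,0,0,-0.4],[0,0,0,0,0,0,-0.4],[0,0,0.01,0,0,0,-0.4],[0,0,0,0,0,0,-0.4],[0,0,0,0,0,0,-0.4],[0,0,0,0,0,0,-0.4],[0,0,0,0,0,0,-0.4],[0,0,0,0,0,0,-0.4]]]}}

```text
time: 39.0
eef_pos: [487.5, -125.8, 40.2]
eef_rot: [0.752, 0.659, 0.0, 0.0]
ft_force: [-1.6, 0.5, 5.6]
finger_gap: 45.6
finger_force: 42.2
```

Contact felt. Releasing, lifting and moving clear towards +y.

Emit:
{"api": "play_rows", "payload": {"series": [[[0,0,0,0,0,0,-0.4],[0,0,0,0,0,0,0.1],[0,0,0,0,0,0,0.2],[0,0,0,0,0,0,0.3],[0,0,0,0,0,0,0.5],[0,0,0,0,0,0,0.65],[0,0,0,0,0,0,0.65],[0,0,0,0,0,0,0.65]]]}}

```text
time: 39.67
eef_pos: [487.5, -125.8, 39.9]
eef_rot: [0.752, 0.659, -0.0, -0.0]
ft_force: [-0.9, 0.6, -0.2]
finger_gap: 70.4
finger_force: 0.0
```

Emit:
{"api": "play_rows", "payload": {"series": [[[0,0,-0.15,0,0,0,0.65],[0,0,-0.3,0,0,0,0.65],[0,0,-0.4,0,0,0,0.65],[0,0,-0.4,0,0,0,0.65],[0,0,-0.4,0,0,0,0.65],[0,0,-0.35,0,0,0,0.65],[0,0,-0.25,0,0,0,0.65],[0,0,-0.1,0,0,0,0.65]]]}}

```text
time: 40.33
eef_pos: [488.0, -125.9, 135.5]
eef_rot: [0.752, 0.659, 0.001, 0.001]
ft_force: [0.2, 0.5, -0.3]
finger_gap: 70.6
finger_force: 0.0
```

Emit:
{"api": "play_rows", "payload": {"series": [[[0.3,0,0,0,0,0,0.65],[0.6,0,0,0,0,0,0.65],[0.7,0,0,0,0,0,0.65],[0.7,0,0,0,0,0,0.65],[0.7,0,0,0,0,0,0.65],[0.6,0,0,0,0,0,0.65],[0.4,0,0,0,0,0,0.65],[0.2,0,0,0,0,0,0.65]]]}}

```text
time: 41.0
eef_pos: [509.6, 43.6, 133.4]
eef_rot: [0.751, 0.66, -0.0, -0.001]
ft_force: [0.1, -0.6, 0.1]
finger_gap: 70.6
finger_force: 0.0
```

Emit:
{"api": "play_rows", "payload": {"series": [[[0,0,0,0,0,0,0.65],[0,0,0,0,0,0,0.65],[0,0,0,0,0,0,0.65],[0,0,0,0,0,0,0.65],[0,0,0,0,0,0,0.65],[0,0,0,0,0,0,0.65],[0,0,0,0,0,0,0.65],[0,0,0,0,0,0,0.65]]]}}

```text
time: 41.67
eef_pos: [509.7, 40.4, 133.9]
eef_rot: [0.753, 0.658, -0.0, -0.0]
ft_force: [0.0, -0.3, -0.4]
finger_gap: 70.5
finger_force: 0.0
```

```bash
python3 -c "
from h import *
plan(487,50,130,-.133,1)
a=snapshot('scene')[:,:,::-1]
b=snapshot('top')[:,:,::-1]
c=cv2.hconcat([cv2.resize(a[215:345,110:290],None,fx=2.2,fy=2.2),cv2.resize(b[160:290,290:470],None,fx=2.2,fy=2.2)]);cv2.imwrite('pics/s10.png',c)
"
```

```text
t 41.67 p [509.7  40.4 133.9] psi -0.133 tilt [-0. -0.] gap 70.5 F 0.0 [ 0.  -0.3 -0.4]
[0.16, -0.59, 0.1] rz -0.0
```

View pics/s10.png

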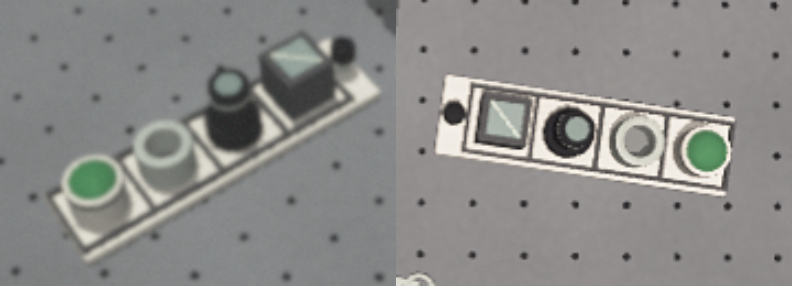

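All four optics stand upright in their wells. From the rack's knob they are cube (505,115), objective (570,130), ring (637,138) and lens (706,150), and the arm is clear of them. Handing in.

```bash
python3 -c "
from workcell import *
print(sign_off())"
```

```text
the job is handed in; nothing more can be done
None
```

I handed the job in at about 42 s of the 104 s allowed: all four optics stand upright in the rack in reverse order (from the rack's knob: cube, objective, ring, lens) and are released; the sign-off returned no verdict, so the result rests on my final pictures and force readings.

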